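# Draw the firebrick carrier from under the extractor and seat it under the rail

## Robot

A 7-joint arm with a two-finger parallel gripper is mounted at the origin on the work surface. World frame = base frame: x ahead of the robot, y to its left, z up, the work surface at z = 0. Lengths are in m, angles in rad, forces in N, time in s.
With the tool pointing down it reaches from about 0.4 to 0.85 m from the base axis. Payload 4.4 kg.
Tool frame: the origin (TCP) lies between the finger pads; the fingertips stand 14 mm ahead of it and the grasp point (between the pads) lies 5 mm behind it; z points along the fingers, y is the line along which they close (so a half turn about z gives the same grasp; the last joint's range is limited). The gripper opens to 94 mm and grips with 3 to 60 N. Pads are 16 mm wide; open, the fingers measure 119 mm over their backs; the gripper's body (75 mm by 177 mm) begins 78 mm behind the grasp point.
Start: joints at [1.127, 0.628, 0.038, 1.517, -0.027, 0.996, -0.02], TCP at [0.24, -0.604, 0.219] pointing down, gripper open.
Joint ranges: [-3.06, 3.06], [-0.37, 2.12], [-1.25, 1.32], [0.18, 2.47], [-1.1, 4.24], [0.23, 1.98], [-2.94, 2.94]. Speed limits (rad/s): [2.57, 2.57, 3.14, 3.14, 3.14, 3.14, 3.14].

## Interface

Orientations are given as a rotation vector (axis times angle).
In Python, from cell import ctrl gives the robot as it stands.
- The arm moves only by the tool send_rows, never from a script. Its argument "steps" is a list that holds one entry, the list of rows, each a list of 7 numbers: the shift along the tool's x, y, z in m, then the turn, a rotation vector about the tool's x, y, z in degrees, then the opening, from 0 (shut) to 1 (fully open). In form: [[[x, y, z, rx, ry, rz, gripper], ...]]. A call has 1 to 20 rows; each row shifts and turns the commanded pose from where the row before left it, along the tool's axes as they then stand; what a row does not reach is not made up. A row lasts 1/12 s, in which the tool goes at most 41.7 mm and 7.16 degrees, less where a joint would pass 70% of its speed; a pose out of reach is approached as far as the arm can. A call is refused whole if a number of a shift passes 0.0417 or a number of a turn 7.16, either way. A call with a gripper value outside its range is refused whole. The fingers move at their own pace and stop on an object; the grip force is fixed at half the most. Time passes only in rows, so rows that do not move let the fingers close. It gives the time, the measured TCP pose, the force, the opening and the grip force at its end, in the units of the state.
- ctrl.read_state(): the state, without advancing time (a new reading comes with each control period).
- ctrl.capture(name): name is "scene" or "top" or "wrist"; returns a dict with "color" (400x640x3 uint8, blue, green, red), "range_z" (400x640 float32, m along the optical axis (not along the pixel's ray), 0 where there is no reading), "intrinsics" (3x3 intrinsics, pixels), "eye" and "rotation" of the camera in the world. Camera axes: x right, y down, z forward; pixel columns grow to the right and rows downward; lengths in m; the calibration is good to about 2 mm. The wrist camera is an equidistant fisheye: a pixel r from the principal point sees the ray r / f radians off the axis. A picture is of the moment at which its call begins.
- ctrl.close_job(): hands the job in; it is judged then, once.
Trained networks look in a picture, given as the dict that the camera call returned (one of the last four; its "shot" number tells which), for a name from the list of things; names that differ only in an ending like _2 or _b are one class to them, and where a whole thing is asked for, a point or a joint stands for the part that bears it (a point fixed in the world has none). Each returns a list of dicts, best first, with "p" (0 to 1); they miss things now and then, are a little off and sometimes report something else, mostly with a low value. They report only what shows in the picture. A call takes as long as a camera call. They do not tell look-alikes from the thing itself.
- ctrl.find_in(name, picture): "location" ([x, y, z] in m, in world coordinates, good to about 4 mm: the middle of the surface that is visible of it).
- ctrl.silhouettes(name, picture): "mask" (400x640 bool, what is visible of it).
The state is a dict: "clock": time; "joint_positions": joint angles; "dq": joint speeds; "tau": joint torques, N m; "eef_pos": TCP position; "tcp_rot": TCP orientation; "ft_force": force on the tool from outside, world axes, zero at the start; "wrist_torque": the same for the moment, N m; "finger_gap": opening from 0.0 (shut) to 1.0 (fully open); "grasp_force": force on a finger pad.
Only numpy, scipy, OpenCV 4.12 (cv2) and the standard library are available. Lean on these libraries where they do the work, as an engineer would, in place of code of your own. Each camera call takes 0.05 s, during which the arm holds its last target. There are 200 camera calls.

## Task

Draw the firebrick carrier forward along the bench, without lifting it, until it is wholly out from under the overhanging fume extractor; tilt the tool to take its upright fin, as the extractor hangs right over it. Then lift the carrier onto the white soldering board, slide its back edge in under the lip of the steel rail, between the two end blocks, and press it gently but definitely home against the stop so that it lies flat and square there. Let go, and leave the jar, mug and hammer where they are.

Things in the scene. Friction and masses are not known exactly. Their poses are not given: they have to be found in the camera images.
- carrier: Loose, 140 x 64 mm, 0.3 to 0.7 kg. Dark steel sole 6 mm thick; fixed on it a pale firebrick (x -20 to +50, 50 wide, top z 46 mm) and an upright steel fin (x -62 to -20, 12 thick in y, top z 48 mm). Origin: centre of underside; x from fin end (front) to tail. Starts on the bench under the extractor, fin end peeping out, axes within 0.08 rad, centred within 12 mm.
- fin (a point): On the carrier, the point to pinch the fin across its 12 mm thickness: carrier x -48, z 34 mm. The fin reaches 14 mm ahead of it and 28 mm behind it, where the 50 mm wide brick begins.
- tail (a point): On the carrier, middle of its back edge at the underside: carrier x +70, z 0. The bare 6 mm sole reaches 20 mm behind the brick. Axes as the carrier.
- extractor: Fixed grey box with a grille, open below at front and back. Origin on the bench (z 0, bare in front); x points inward from its front, so the carrier comes out along -x. The box spans x -34 to +90, y +-75, z 64 to 170 mm, with a plain upright front face. Side panels, inner faces at y +-69 mm, stand at x +20 to +90 mm.
- lip (a point): Middle of the extractor's lower front edge: extractor x -34, z 64 mm. Straight-down grasps of the fin are blocked by the box above; a tool leaning 35 to 45 degrees back, away from the front face, gets in.
- board: Fixed white ceramic soldering board, 200 (x) x 180 (y) x 12 mm thick. Origin: centre of its underside on the bench; the rail stands at its +x end.
- rail: Fixed steel rail on the board, 140 mm wide (y), 15.5 high, rigid. Origin: middle of the stop face at the board's top surface. The carrier enters along +x, tail first, till its tail meets the stop at x 0. A lip 5 mm thick overhangs the stop by 14 mm toward -x, underside 10.5 mm above the board. End blocks, inner faces at y +-52 mm, reach to x -25 mm. Seated, the brick stands 6 mm clear of the lip.
- jar: Bystander: loose jar, 48 mm across, 75 mm high; origin under its centre. Leave alone.
- mug: Bystander: loose white mug, 80 mm across, 95 mm high; origin under its centre. Leave alone.
- hammer: Bystander: loose hammer lying on the bench. Leave alone.
Mind the look-alikes: they are no part of the job. Of the things like the carrier, leave any that is yellow; of the rest the larger one is meant. Several things have the shape of the extractor; the one meant has the colours described above.

How it is judged:
By the outcome, as a careful person would: the job done as asked, in the order asked, and still so for the second after the job is handed in, with the robot touching nothing.
It also fails if it takes over 59 s, if anything falls off the work surface, if the arm or the gripper's body presses on something with over 40 N, if the wrist force passes 120 N, or if a joint passes its speed limit or range.

## Working session

There is one attempt and no reset: what is moved stays moved. The work goes in short steps, Python scripts to look and compute and a tool call to move; the robot and the scene stay as the last step left them, time stands still between calls to the robot, and variables do not carry over. Pictures are saved under pics/ and viewed, at most 10 in all, crops included, and the job is handed in when it is done.

Besides the shell and the picture viewer there is one more tool, called after "Request:" in YAML: its name, and indented under it one key for each argument. send_rows: Moves the arm, as the interface text tells. Its arguments: {"type":"object","properties":{"steps":{"type":"array","items":{"type":"array","items":{"type":"array","items":{"type":"number"}}}}},"required":["steps"]}

```bash
mkdir -p pics; ls; cat > h.py <<'E'
import numpy as np,cv2
from cell import ctrl
from scipy.spatial.transform import Rotation as R
def world(c,mask=None):
    d=c['range_z'];K=c['intrinsics'];v,u=np.mgrid[:400,:640]
    p=np.stack([(u-K[0,2])/K[0,0]*d,(v-K[1,2])/K[1,1]*d,d],-1)
    return p@np.array(c['rotation']).T+c['eye']
E
python3 - <<'E'
from h import *
s=ctrl.read_state();print({k:np.round(v,3) for k,v in s.items()})
ims=[]
for n in ['scene','top']:
    c=ctrl.capture(n);np.savez('%s.npz'%n,**{k:c[k] for k in('color','range_z','intrinsics','eye','rotation')})
    cv2.imwrite('pics/%s.png'%n,c['color'])
    print(n,np.round(c['eye'],3))
    for t in['carrier','extractor','board','rail','jar','mug','hammer']:
        for r in ctrl.find_in(t,c): print(t,round(r['p'],2),np.round(r['location'],3),np.round((np.array(c['rotation']).T@(np.array(r['location'])-c['eye'])),2), (lambda q:(c['intrinsics']@(q/q[2]))[:2].round())(np.array(c['rotation']).T@(np.array(r['location'])-c['eye'])))
E
```

```text
pics
{'clock': np.float64(0.0), 'joint_positions': array([ 1.127,  0.629,  0.038,  1.518, -0.027,  0.996, -0.02 ]), 'dq': array([-0.001, -0.   ,  0.   ,  0.001,  0.   , -0.001,  0.001]), 'tau': array([ 1.0000e-03, -5.4972e+01,  1.1440e+00, -1.8663e+01, -5.2000e-02,
        2.4000e-02,  0.0000e+00]), 'eef_pos': array([ 0.24 , -0.604,  0.219]), 'tcp_rot': array([-3.084e+00, -5.900e-01,  1.000e-03]), 'ft_force': array([-0.649, -0.043, -0.257]), 'wrist_torque': array([-0.016, -0.018, -0.035]), 'grasp_force': np.float64(0.0), 'finger_gap': np.float64(1.001)}
scene [ 0.312 -0.273  1.101]Traceback (most recent call last):
  File "<stdin>", line 9, in <module>
  File "<stdin>", line 9, in <lambda>
IndexError: invalid index to scalar variable.
```

```bash
python3 - <<'E'
from h import *
c=ctrl.capture('scene')
for k in c: print(k,type(c[k]),np.shape(c[k]))
print(c['intrinsics'],c['rotation'])
print(ctrl.find_in('carrier',c))
E
```

```text
color <class 'numpy.ndarray'> (400, 640, 3)
range_z <class 'numpy.ndarray'> (400, 640)
intrinsics <class 'numpy.ndarray'> (3, 3)
eye <class 'numpy.ndarray'> (3,)
rotation <class 'numpy.ndarray'> (3,)
shot <class 'int'> ()
[[367.56135341   0.         320.68358287]
 [  0.         367.56135341 199.02172805]
 [  0.           0.           1.        ]] [-2.60723638  1.13789229 -0.17013869]
[{'location': [0.4494, -0.3979, 0.0172], 'p': 0.96}, {'location': [0.6361, -0.379, 0.0154], 'p': 0.79}, {'location': [0.5855, -0.2205, 0.0086], 'p': 0.74}]
```

Rotation is a rotation vector.

```bash
cat > h.py <<'E'
import numpy as np,cv2
from cell import ctrl
from scipy.spatial.transform import Rotation as R
def world(c):
    d=c['range_z'];K=c['intrinsics'];v,u=np.mgrid[:400,:640]
    p=np.stack([(u-K[0,2])/K[0,0]*d,(v-K[1,2])/K[1,1]*d,d],-1)
    return p@R.from_rotvec(c['rotation']).as_matrix().T+c['eye']
def pix(c,P):
    q=(np.atleast_2d(P)-c['eye'])@R.from_rotvec(c['rotation']).as_matrix()
    K=c['intrinsics'];return (q[:,:2]/q[:,2:])*K[0,0]+K[:2,2]
E
python3 - <<'E'
from h import *
ims=[]
for n in ['scene','top']:
    c=ctrl.capture(n);np.savez(n+'.npz',**c)
    cv2.imwrite('pics/%s.png'%n,c['color'])
    print(n,np.round(c['eye'],3))
    for t in['carrier','extractor','board','rail','jar','mug','hammer']:
        for r in ctrl.find_in(t,c): print(t,round(r['p'],2),np.round(r['location'],3),pix(c,r['location'])[0].round())
E
```

```text
scene [ 0.312 -0.273  1.101]
carrier 0.9 [ 0.452 -0.398  0.017] [390. 313.]
carrier 0.58 [ 0.637 -0.378  0.015] [425. 259.]
extractor 0.67 [0.323 0.133 0.166] [215. 206.]
board 0.67 [ 0.77  -0.001  0.068] [360. 143.]
board 0.58 [0.593 0.175 0.012] [281. 153.]
board 0.19 [ 0.591 -0.221  0.003] [374. 236.]
rail 0.93 [0.676 0.155 0.027] [303. 138.]
rail 0.49 [ 0.59  -0.218  0.008] [373. 235.]
jar 0.54 [ 0.77  -0.     0.065] [359. 143.]
mug 0.79 [0.543 0.48  0.057] [203. 100.]
mug 0.62 [ 0.439 -0.569  0.024] [437. 361.]
hammer 0.87 [ 0.441 -0.571  0.023] [438. 361.]
top [ 0.243 -0.012  1.626]
carrier 0.77 [ 0.457 -0.394  0.034] [429. 223.]
carrier 0.73 [ 0.586 -0.213  0.005] [379. 190.]
carrier 0.6 [ 0.637 -0.38   0.022] [423. 176.]
extractor 0.93 [ 0.656 -0.2    0.171] [381. 160.]
extractor 0.66 [0.315 0.151 0.172] [276. 258.]
board 0.92 [0.6   0.178 0.012] [276. 184.]
board 0.67 [0.545 0.48  0.049] [193. 195.]
board 0.53 [ 0.585 -0.21   0.004] [378. 190.]
board 0.53 [0.772 0.006 0.072] [322. 136.]
rail 0.73 [ 0.586 -0.208  0.007] [378. 190.]
rail 0.69 [0.679 0.16  0.026] [281. 163.]
rail 0.52 [0.543 0.481 0.047] [193. 196.]
jar 0.67 [ 0.587 -0.214  0.005] [379. 189.]
jar 0.46 [0.772 0.007 0.072] [322. 136.]
mug 0.92 [0.548 0.481 0.043] [193. 195.]
mug 0.51 [0.771 0.007 0.072] [322. 137.]
hammer 0.56 [ 0.44  -0.568  0.027] [476. 228.]
hammer 0.25 [ 0.586 -0.217  0.004] [380. 190.]
```

View pics/scene.png

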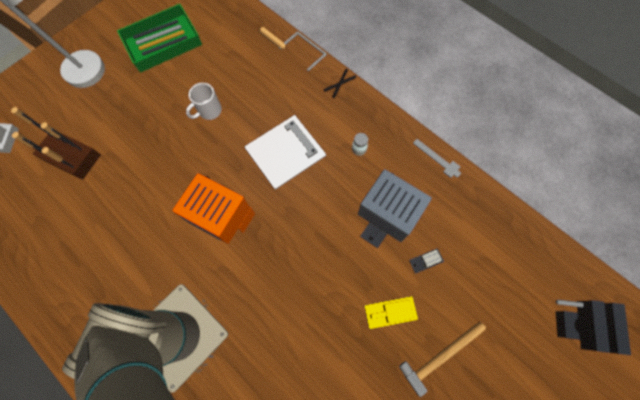

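View pics/top.png

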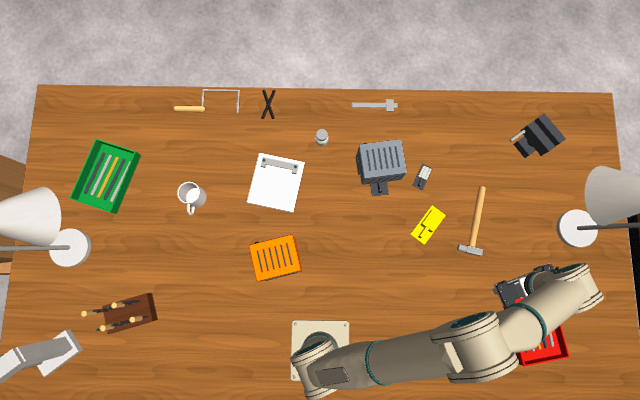

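```bash
python3 - <<'E'
from h import *
ld=lambda n:(lambda z:{k:z[k] for k in z.files})(np.load(n+'.npz'))
def sel(W,lo,hi,zl,zh):
    m=(W[...,0]>lo[0])&(W[...,0]<hi[0])&(W[...,1]>lo[1])&(W[...,1]<hi[1])&(W[...,2]>zl)&(W[...,2]<zh);return m
def rect(P):
    r=cv2.minAreaRect((P[:,:2]*1000).astype(np.float32));return np.round(r[0],1),np.round(r[1],1),round(r[2],2)
for n in['top','scene']:
    c=ld(n);W=world(c);print(n)
    for nm,lo,hi,zl,zh in[('extr',(.5,-.35),(.8,-.08),.155,.185),('board',(.45,.03),(.75,.32),.006,.019),('rail',(.45,.03),(.75,.32),.022,.035),('fin',(.52,-.28),(.63,-.14),.03,.056),('sole',(.52,-.28),(.63,-.14),.003,.02),('small',(.6,-.42),(.7,-.33),.015,.1)]:
        m=sel(W,lo,hi,zl,zh)
        m=cv2.morphologyEx(m.astype(np.uint8),cv2.MORPH_OPEN,np.ones((2,2)))>0
        P=W[m]
        if len(P)>4:print(nm,len(P),rect(P),'z',np.median(P[:,2]).round(4),'x',P[:,0].min().round(3),P[:,0].max().round(3),'y',P[:,1].min().round(3),P[:,1].max().round(3))
    if n=='top':
        a=cv2.resize(c['color'][120:240,330:470],None,fx=5,fy=5,interpolation=cv2.INTER_CUBIC)[:590]
    else:
        b=cv2.resize(c['color'][160:340,330:470],None,fx=3,fy=3,interpolation=cv2.INTER_CUBIC);b=b
cv2.imwrite('pics/crop.png',a)
E
```

```text
top
extr 1521 (array([ 540.4, -119.8]), array([186.4, 604.1]), 52.97) z 0.1697 x 0.243 0.78 y -0.322 -0.012
board 1890 (array([473.8, 151. ]), array([513.7, 236.1]), 10.63) z 0.012 x 0.243 0.719 y -0.012 0.283
rail 235 (array([493.4,  61.9]), array([508.1, 120.6]), 29.86) z 0.0269 x 0.243 0.696 y -0.012 0.233
fin 34 (array([ 422.7, -126.4]), array([ 26.2, 424.8]), 61.12) z 0.0456 x 0.243 0.611 y -0.229 -0.012
sole 101 (array([ 564.2, -219.4]), array([93.2, 62.1]), 3.58) z 0.0057 x 0.519 0.612 y -0.252 -0.186
small 138 (array([ 450.2, -218.5]), array([ 42. , 582.9]), 49.25) z 0.0292 x 0.243 0.672 y -0.415 -0.012
scene
extr 2536 (array([ 553.4, -236.6]), array([488.7, 161.5]), 8.5) z 0.1691 x 0.312 0.806 y -0.299 -0.132
board 2647 (array([532., -23.]), array([626.1, 227. ]), 68.51) z 0.0106 x 0.312 0.721 y -0.273 0.276
rail 342 (array([527.5, -41.8]), array([626.5,  83.5]), 54.53) z 0.0263 x 0.312 0.703 y -0.273 0.228
fin 50 (array([ 592.6, -221.5]), array([42.1, 11.4]), 6.17) z 0.0454 x 0.571 0.614 y -0.228 -0.215
sole 222 (array([ 463.4, -240.3]), array([309.5,  62.4]), 8.31) z 0.0053 x 0.312 0.621 y -0.273 -0.189
small 231 (array([ 638.5, -387.5]), array([33.3, 86.4]), 63.22) z 0.0301 x 0.599 0.682 y -0.419 -0.368
```

View pics/crop.png

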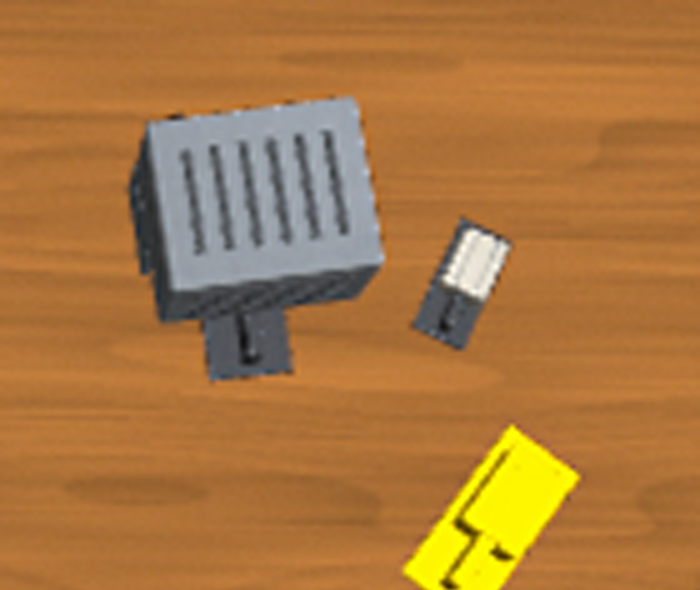

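```bash
python3 - <<'E'
from h import *
ld=lambda n:(lambda z:{k:z[k] for k in z.files})(np.load(n+'.npz'))
def rect(P):
    r=cv2.minAreaRect((P[:,:2]*1000).astype(np.float32));return np.round(r[0],1),np.round(r[1],1),round(r[2],2)
for n in['top','scene']:
    c=ld(n);W=world(c);print(n)
    for nm,lo,hi,zl,zh in[('extr',(.5,-.35),(.8,-.08),.16,.178),('board',(.45,.03),(.75,.32),.007,.019),('rail',(.6,.03),(.75,.32),.0225,.035),('fin',(.54,-.24),(.62,-.20),.038,.056),('sole',(.52,-.28),(.63,-.14),.003,.012),('fronthi',(.56,-.3),(.68,-.12),.09,.15)]:
        m=np.all((W>[*lo,zl])&(W<[*hi,zh]),-1)&(c['range_z']>0)
        k,l,st,_=cv2.connectedComponentsWithStats(m.astype(np.uint8));m=l==1+np.argmax(st[1:,4])
        P=W[m]
        print(nm,len(P),rect(P),'z',np.median(P[:,2]).round(4),'x',P[:,0].min().round(3),P[:,0].max().round(3),'y',P[:,1].min().round(3),P[:,1].max().round(3))
        q=P[:,:2]-P[:,:2].mean(0);_,s,v=np.linalg.svd(q,full_matrices=False);print('   pca',P[:,:2].mean(0).round(4),np.degrees(np.arctan2(v[0,1],v[0,0])).round(2))
E
```

```text
top
extr 1488 (array([ 663.5, -205.9]), array([125.7, 149.8]), 8.59) z 0.1698 x 0.592 0.734 y -0.288 -0.124
   pca [ 0.6615 -0.2059] 98.68
board 1903 (array([611.2, 181.1]), array([186.4, 205.8]), 77.2) z 0.0123 x 0.496 0.723 y 0.074 0.287
   pca [0.5992 0.1825] 159.4
rail 249 (array([674.7, 166.8]), array([139.3,  42.4]), 78.63) z 0.0278 x 0.641 0.702 y 0.096 0.237
   pca [0.6749 0.1655] 78.72
fin 30 (array([ 591.3, -214.2]), array([31.5, 12.6]), 2.1) z 0.0465 x 0.575 0.607 y -0.22 -0.208
   pca [ 0.5901 -0.2138] -173.47
sole 135 (array([ 586.8, -212.3]), array([54.9, 72.4]), 6.01) z 0.0065 x 0.56 0.616 y -0.251 -0.175
   pca [ 0.5872 -0.2122] 93.42
fronthi 197 (array([ 611.6, -193.4]), array([172.7,  76.5]), 67.56) z 0.1201 x 0.591 0.68 y -0.288 -0.128
   pca [ 0.6092 -0.1938] -98.31
scene
extr 2513 (array([ 661.2, -210.3]), array([124.8, 149.8]), 8.64) z 0.1691 x 0.59 0.734 y -0.293 -0.128
   pca [ 0.6585 -0.2119] -81.53
board 2567 (array([607.4, 175.3]), array([182.8, 200.5]), 78.22) z 0.0109 x 0.493 0.721 y 0.068 0.282
   pca [0.5956 0.1744] 143.47
rail 343 (array([670.3, 162.7]), array([143.8,  38.1]), 77.95) z 0.0266 x 0.639 0.699 y 0.09 0.235
   pca [0.6727 0.1603] -101.23
fin 50 (array([ 588.8, -218.4]), array([35.1, 12. ]), 7.93) z 0.047 x 0.571 0.607 y -0.226 -0.211
   pca [ 0.5879 -0.2185] -173.46
sole 247 (array([ 589.1, -218.2]), array([56. , 63.4]), 8.48) z 0.0057 x 0.561 0.621 y -0.251 -0.184
   pca [ 0.5886 -0.2188] -82.24
fronthi 331 (array([ 599.6, -219.2]), array([  7.2, 149. ]), 7.79) z 0.1235 x 0.589 0.613 y -0.292 -0.145
   pca [ 0.5994 -0.2215] -81.44
```

Meant: the dark carrier under the grey extractor, at top-view (379,189). The loose one at (424,176) is smaller and (428,225) is yellow, so both are look-alikes; the orange (276,258) and red extractors are the wrong colour. The crop confirms this, with the fin peeping out at crop (248,345).

```bash
cat >> h.py <<'E'
from scipy.linalg import expm,logm
def tool(yaw,tilt):
    a=np.radians(yaw);b=np.radians(tilt)
    y=np.array([np.sin(a),-np.cos(a),0]);z=np.array([np.sin(b)*np.cos(a),np.sin(b)*np.sin(a),-np.cos(b)])
    return np.stack([np.cross(y,z),y,z],1)
def T(Rm,p):
    M=np.eye(4);M[:3,:3]=Rm;M[:3,3]=p;return M
def now():
    s=ctrl.read_state();return T(R.from_rotvec(s['tcp_rot']).as_matrix(),s['eef_pos'])
def plan(grasp,yaw,tilt,n,A=None):
    """n equal rows from A (default: now) to grasp point pose"""
    Rm=tool(yaw,tilt);B=T(Rm,np.array(grasp)+.005*Rm[:,2])
    A=now() if A is None else A
    S=np.real(expm(logm(np.linalg.inv(A)@B)/n))
    print(n,'x',S[:3,3].round(4).tolist(),np.degrees(R.from_matrix(S[:3,:3]).as_rotvec()).round(2).tolist());return B
E
python3 - <<'E'
from h import *
Rm=tool(7.5,40);g=np.array([.586,-.2165,.034])-.12*Rm[:,2]
print(g);plan(g,7.5,40,18)
E
```

```text
[ 0.50952538 -0.22656807  0.12592533]
18 x [0.0177, -0.0166, 0.0116] [-0.27, 2.21, 0.75]
```

Request:
send_rows:
  steps:
    - [[0.0177, -0.0166, 0.0116, -0.27, 2.21, 0.75, 1], [0.0177, -0.0166, 0.0116, -0.27, 2.21, 0.75, 1], [0.0177, -0.0166, 0.0116, -0.27, 2.21, 0.75, 1], [0.0177, -0.0166, 0.0116, -0.27, 2.21, 0.75, 1], [0.0177, -0.0166, 0.0116, -0.27, 2.21, 0.75, 1], [0.0177, -0.0166, 0.0116, -0.27, 2.21, 0.75, 1], [0.0177, -0.0166, 0.0116, -0.27, 2.21, 0.75, 1], [0.0177, -0.0166, 0.0116, -0.27, 2.21, 0.75, 1], [0.0177, -0.0166, 0.0116, -0.27, 2.21, 0.75, 1], [0.0177, -0.0166, 0.0116, -0.27, 2.21, 0.75, 1], [0.0177, -0.0166, 0.0116, -0.27, 2.21, 0.75, 1], [0.0177, -0.0166, 0.0116, -0.27, 2.21, 0.75, 1], [0.0177, -0.0166, 0.0116, -0.27, 2.21, 0.75, 1], [0.0177, -0.0166, 0.0116, -0.27, 2.21, 0.75, 1], [0.0177, -0.0166, 0.0116, -0.27, 2.21, 0.75, 1], [0.0177, -0.0166, 0.0116, -0.27, 2.21, 0.75, 1], [0.0177, -0.0166, 0.0116, -0.27, 2.21, 0.75, 1], [0.0177, -0.0166, 0.0116, -0.27, 2.21, 0.75, 1], [0, 0, 0, 0, 0, 0, 1], [0, 0, 0, 0, 0, 0, 1]]

```text
clock: 2.67
eef_pos: [0.5022, -0.2761, 0.1689]
tcp_rot: [-2.87, -0.243, -0.911]
ft_force: [-0.2, 0.1, 0.5]
finger_gap: 1.001
grasp_force: 0.0
```

```bash
python3 - <<'E'
from h import *
s=ctrl.read_state();print(s['clock'],s['eef_pos'],s['tcp_rot'],s['joint_positions'])
c=ctrl.capture('wrist');K=c['intrinsics'];np.savez('wr1.npz',**c)
cv2.imwrite('pics/wr1.png',c['color']);print(K[0],c['eye'])
for t in['carrier','fin','extractor','lip']:
    for r in ctrl.find_in(t,c)[:2]: print(t,r)
v,u=np.mgrid[:400,:640];x=(u-K[0,2])/K[0,0];y=(v-K[1,2])/K[1,1];th=np.hypot(x,y);k=np.tan(th)/np.maximum(th,1e-9)
d=c['range_z'];W=np.stack([x*k*d,y*k*d,d],-1)@R.from_rotvec(c['rotation']).as_matrix().T+c['eye']
for nm,lo,hi in[('fin',(.54,-.24,.038),(.62,-.19,.056)),('sole',(.52,-.28,.003),(.63,-.15,.012)),('face',(.56,-.32,.075),(.68,-.1,.15))]:
    m=np.all((W>lo)&(W<hi),-1)&(d>0)&(th<1.4)
    _,l,st,_=cv2.connectedComponentsWithStats(m.astype(np.uint8))
    if len(st)<2: print(nm,'none');continue
    P=W[l==1+np.argmax(st[1:,4])];r=cv2.minAreaRect((P[:,:2]*1000).astype(np.float32))
    print(nm,len(P),r,P.min(0).round(4),P.max(0).round(4),np.median(P,0).round(4))
E
```

```text
2.6667 [ 0.50217104 -0.27611098  0.16890992] [-2.87010203 -0.24300469 -0.91065818] [ 1.17579039  0.60979524 -0.57430185  2.15980796 -1.09915535  0.23283938
  0.39387832]
[309.70691629   0.         320.89632928] [ 0.47591882 -0.29304027  0.35196115]
carrier {'location': [0.4318, -0.3707, 0.0051], 'p': 0.81}
carrier {'location': [0.6373, -0.3731, 0.0245], 'p': 0.8}
fin {'location': [0.4314, -0.3753, 0.0109], 'p': 0.9}
fin {'location': [0.5928, -0.2217, 0.0086], 'p': 0.87}
extractor {'location': [0.6165, -0.2168, 0.1677], 'p': 0.62}
extractor {'location': [0.3539, 0.0911, 0.1058], 'p': 0.61}
lip {'location': [0.356, 0.0855, 0.1089], 'p': 0.85}
lip {'location': [0.6239, -0.2181, 0.1714], 'p': 0.58}
fin 426 ((592.7531127929688, -216.1328582763672), (39.50733184814453, 12.37443733215332), 9.402020454406738) [ 0.5729 -0.2246  0.0381] [ 0.6132 -0.2078  0.0504] [ 0.5901 -0.2172  0.0478]
sole 1748 ((596.4559326171875, -215.5559844970703), (63.08820343017578, 64.91362762451172), 6.954859256744385) [ 0.5625 -0.2507  0.0031] [ 0.6299 -0.1798  0.0119] [ 0.589  -0.2246  0.0062]
face 6179 ((601.0178833007812, -217.6856689453125), (7.98665189743042, 150.26783752441406), 9.568971633911133) [ 0.5905 -0.2913  0.075 ] [ 0.6174 -0.1429  0.15  ] [ 0.6014 -0.2246  0.1187]
```

View pics/wr1.png

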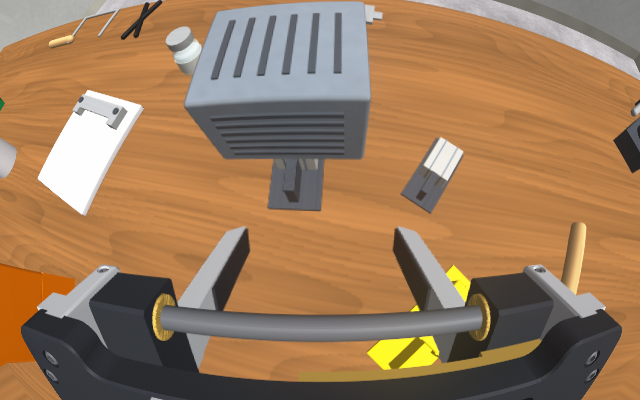

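The wrist view shows the carrier's fin at (291,178) under the grille face, clear to reach. The arm stopped at its limits (q5 = -1.1, q6 = 0.23), so I need a kinematic model to choose another wrist posture.

```bash
cat > k.py <<'E'
import numpy as np, itertools
from scipy.spatial.transform import Rotation as R
from scipy.optimize import least_squares
from cell import ctrl
s=ctrl.read_state()
Q=[np.array([1.127,.6285,.038,1.5175,-.027,.996,-.02]),np.array(s['joint_positions'])]
P=[np.array([.24,-.604,.219]),np.array(s['eef_pos'])];RV=[np.array([-3.084,-.59,.001]),np.array(s['tcp_rot'])]
rz=lambda a:R.from_euler('z',a).as_matrix();ry=lambda a:R.from_euler('y',a).as_matrix()
def fk(p,q,sg):
    b,t,d1,d3,d5,d7,a3,a4,a6=p;q=q*sg;z=np.array([0,0,1.]);x=np.array([1.,0,0])
    M=rz(b+q[0]);o=d1*z
    M=M@ry(q[1])@rz(q[2]);o=o+M@(d3*z+a3*x)
    M=M@ry(q[3]);o=o+M@(a4*x);M=M@rz(q[4]);o=o+M@(d5*z)
    M=M@ry(q[5]);o=o+M@(a6*x);M=M@rz(q[6]+t);o=o+M@(d7*z)
    return M,o
def res(p,sg):
    r=[]
    for q,x,v in zip(Q,P,RV):
        M,o=fk(p,q,sg);r+=list(o-x)+list(.5*R.from_matrix(M.T@R.from_rotvec(v).as_matrix()).as_rotvec())
    return np.array(r+list(.002*np.array(p[6:])))
if __name__=='__main__':
  out=[]
  for s1,s3,s5,s7 in itertools.product([1,-1],repeat=4):
    sg=np.array([s1,1,s3,1,s5,1,s7])
    for b0 in(-2.3,-.1,1.9,0):
     for t0 in (0,1.57,3.1,-1.57):
      f=least_squares(res,[b0,t0,.33,.4,.4,.3,0,0,0],args=(sg,));out.append((f.cost,sg,f.x))
  out.sort(key=lambda e:e[0])
  for o in out[:6]:print('%.2e'%o[0],o[1],o[2].round(4))
E
python3 k.py
```

```text
1.20e-06 [-1  1 -1  1 -1  1 -1] [-5.0000e-04 -4.7126e+00  1.4494e+00 -4.5020e-01  1.8880e-01  5.3370e-01
  3.6580e-01  1.7900e-02 -4.6940e-01]
1.20e-06 [-1  1 -1  1 -1  1 -1] [-5.0000e-04  1.5705e+00  1.4494e+00 -4.5020e-01  1.8880e-01  5.3370e-01
  3.6580e-01  1.7900e-02 -4.6940e-01]
1.20e-06 [-1  1 -1  1 -1  1 -1] [-5.0000e-04  1.5705e+00  1.4494e+00 -4.5020e-01  1.8880e-01  5.3370e-01
  3.6580e-01  1.7900e-02 -4.6940e-01]
1.20e-06 [-1  1 -1  1 -1  1 -1] [-5.0000e-04  1.5705e+00  1.4494e+00 -4.5020e-01  1.8880e-01  5.3370e-01
  3.6580e-01  1.7900e-02 -4.6940e-01]
1.20e-06 [-1  1 -1  1 -1  1 -1] [-5.0000e-04  1.5705e+00  1.4494e+00 -4.5020e-01  1.8880e-01  5.3370e-01
  3.6580e-01  1.7900e-02 -4.6940e-01]
1.20e-06 [-1  1 -1  1 -1  1 -1] [-5.0000e-04  1.5705e+00  1.4494e+00 -4.5020e-01  1.8880e-01  5.3370e-01
  3.6580e-01  1.7900e-02 -4.6940e-01]
```

```bash
python3 - <<'E'
from k import *
sg=np.array([-1,1,-1,1,-1,1,-1])
g=lambda p:res([0,np.pi/2,*p,0,0,0],sg)
f=least_squares(g,[.33,.4,.4,.3]);print(f.cost,f.x.round(4),f.fun.round(4))
g2=lambda p:np.r_[res([0,np.pi/2,*p],sg),.03*np.array(p[4:])]
f=least_squares(g2,[.33,.4,.4,.3,0,0,0]);print(f.cost,f.x.round(4),f.fun.round(4))
E
```

```text
0.0004142898570339192 [0.2806 0.5755 0.3726 0.3254] [ 0.0268  0.0102 -0.0008  0.0009 -0.0003  0.0002 -0.0009  0.0022  0.0008
 -0.     -0.     -0.      0.      0.      0.    ]
0.00011782881755734462 [ 1.1255 -0.168   0.2394  0.4755  0.2644  0.0112 -0.3396] [ 0.0075  0.0032  0.0002  0.0009 -0.0003  0.0002 -0.      0.0004 -0.0002
 -0.     -0.     -0.      0.0005  0.     -0.0007  0.0079  0.0003 -0.0102]
```

```bash
python3 - <<'E'
import re
t=open('k.py').read()
t=t.replace("b,t,d1,d3,d5,d7,a3,a4,a6=p","b,t,d1,d3,d5,d7,l2,l4,l6=p;y=np.array([0,1.,0])").replace("(d3*z+a3*x)","(d3*z+l2*y)").replace("M@(a4*x)","M@(l4*y)").replace("M@(a6*x)","M@(l6*y)")
open('k.py','w').write(t)
E
python3 - <<'E'
from k import *
sg=np.array([-1,1,-1,1,-1,1,-1])
for w in(.1,.01,.001):
    g2=lambda p:np.r_[res([0,np.pi/2,*p],sg),w*np.array(p[4:])]
    f=least_squares(g2,[.33,.4,.4,.3,0,0,0]);print(f.cost,f.x.round(4),f.fun.round(4)[:12])
E
```

```text
2.2346925944401187e-06 [ 0.3126  0.5842  0.365   0.3679 -0.0064 -0.0064 -0.0159] [ 0.0001  0.0002  0.0002  0.0009 -0.0003  0.0002  0.0001 -0.0001 -0.0002
 -0.     -0.     -0.    ]
5.081214197196541e-07 [ 0.3107  0.5866  0.3635  0.3688 -0.0059 -0.0059 -0.0172] [ 0.      0.      0.      0.0009 -0.0003  0.0002  0.     -0.     -0.
 -0.     -0.     -0.    ]
4.900703518195131e-07 [ 0.3107  0.5866  0.3635  0.3688 -0.0059 -0.0059 -0.0172] [ 0.      0.      0.      0.0009 -0.0003  0.0002  0.     -0.     -0.
 -0.     -0.     -0.    ]
```

```bash
cat > ik.py <<'E'
from k import fk
import numpy as np
from scipy.optimize import least_squares
from scipy.spatial.transform import Rotation as R
from h import tool
SG=np.array([-1,1,-1,1,-1,1,-1]);PP=[0,np.pi/2,.3112,.586,.3638,.3686,-.006,-.006,-.0169]
LO=np.array([-3.06,-.37,-1.25,.18,-1.1,.23,-2.94]);HI=np.array([3.06,2.12,1.32,2.47,4.24,1.98,2.94])
def ik(g,yaw,tilt,q0,flip=0,w=1e-3,ref=None):
    Rm=tool(yaw,tilt)@(np.diag([-1,-1,1]) if flip else np.eye(3));p=np.array(g)+.005*Rm[:,2]
    ref=q0 if ref is None else ref
    def r(q):
        M,o=fk(PP,q,SG);return np.r_[o-p,.3*R.from_matrix(M.T@Rm).as_rotvec(),w*(q-ref)]
    f=least_squares(r,np.clip(q0,LO+.01,HI-.01),bounds=(LO,HI));return f.x,np.abs(f.fun[:6]).max()
E
python3 - <<'E'
from ik import *
rng=np.random.default_rng(0)
g1=np.array([.586,-.2165,.034]);u=np.array([np.cos(np.radians(8.6)),np.sin(np.radians(8.6)),0])
mid=(LO+HI)/2
for nm,g,tl in[('grasp',g1,40),('grasp',g1,35),('grasp',g1,45),('pull60',g1-.06*u,40),('pull135',g1-.135*u,40),('pull135v',g1-.135*u,0)]:
  for flip in(0,1):
    S=[]
    for i in range(30):
        q0=LO+(HI-LO)*rng.random(7);q0[0]=rng.uniform(-1.5,2.2)
        q,e=ik(g,7.5,tl,q0,flip,1e-4,mid)
        if e<1e-3: S.append((round(min((q-LO).min(),(HI-q).min()),2),q.round(2).tolist()))
    S.sort(key=lambda s:-s[0]);
    seen=[]
    for s in S:
        if all(np.abs(np.array(s[1])-t[1]).max()>.4 for t in seen):seen.append(s)
    print(nm,tl,flip,len(S));[print('   ',s) for s in seen[:3]]
E
```

```text
grasp 40 0 21
    (np.float64(0.19), [0.43, 0.92, 0.29, 2.28, 4.01, 0.89, 1.39])
    (np.float64(0.0), [1.24, 1.32, -1.25, 2.35, 2.37, 0.87, -2.93])
grasp 40 1 20
    (np.float64(0.13), [1.16, 1.16, -0.99, 2.34, 2.63, 0.69, -0.11])
grasp 35 0 23
    (np.float64(0.21), [0.45, 0.86, 0.18, 2.23, 4.03, 0.67, 1.34])
    (np.float64(0.03), [1.19, 1.23, -1.2, 2.3, 2.23, 0.79, -2.91])
grasp 35 1 19
    (np.float64(0.18), [1.1, 1.08, -0.94, 2.29, 2.49, 0.59, -0.07])
grasp 45 0 12
    (np.float64(0.14), [0.43, 0.99, 0.35, 2.33, 3.99, 1.09, 1.45])
grasp 45 1 16
    (np.float64(0.09), [1.2, 1.24, -1.01, 2.38, 2.78, 0.77, -0.15])
pull60 40 0 17
    (np.float64(0.07), [0.55, 0.93, 0.27, 2.4, 4.01, 0.97, 1.56])
    (np.float64(0.0), [1.33, 1.33, -1.25, 2.46, 2.41, 0.9, -2.94])
pull60 40 1 19
    (np.float64(0.02), [1.26, 1.18, -1.0, 2.45, 2.7, 0.74, -0.11])
pull135 40 0 0
pull135 40 1 0
pull135v 0 0 20
    (np.float64(0.09), [0.48, 0.74, -0.08, 2.09, 0.17, 0.32, -1.19])
pull135v 0 1 21
    (np.float64(0.35), [0.9, 0.85, -0.77, 2.12, 1.09, 0.64, 1.04])
```

```bash
cat >> ik.py <<'E'
from scipy.linalg import expm,logm
def Tm(q):
    M,o=fk(PP,q,SG);A=np.eye(4);A[:3,:3]=M;A[:3,3]=o;return A
def step(q,B):
    for _ in range(4):
        A=Tm(q);e=np.r_[B[:3,3]-A[:3,3],A[:3,:3]@R.from_matrix(A[:3,:3].T@B[:3,:3]).as_rotvec()]
        J=np.zeros((6,7))
        for i in range(7):
            d=np.zeros(7);d[i]=1e-5;C=Tm(q+d);J[:,i]=np.r_[(C-A)[:3,3],A[:3,:3]@R.from_matrix(A[:3,:3].T@C[:3,:3]).as_rotvec()]/1e-5
        q=np.clip(q+J.T@np.linalg.solve(J@J.T+1e-5*np.eye(6),e),LO,HI)
    return q,np.linalg.norm(e)
def rows(A,B,n):
    S=np.real(expm(logm(np.linalg.inv(A)@B)/n));t=S[:3,3].round(4);r=np.degrees(R.from_matrix(S[:3,:3]).as_rotvec()).round(2)
    X=np.eye(4);X[:3,3]=t;X[:3,:3]=R.from_rotvec(np.radians(r)).as_matrix();return t.tolist()+r.tolist(),X
def jpath(A,q,qg,segs,n):
    """constant-twist segments along a joint line; prints rows, simulated joints"""
    qs=q.copy();q0=q.copy()
    for k in range(1,segs+1):
        r,X=rows(A,Tm(q0+(qg-q0)*k/segs),n);e=0
        for _ in range(n):
            A=A@X;qs,e_=step(qs,A);e=max(e,e_)
        print(n,'x',r,'p',A[:3,3].round(3),'sim',qs.round(2),'err %.4f'%e)
    return A,qs
E
python3 - <<'E'
from ik import *
from h import now,ctrl
q=np.array(ctrl.read_state()['joint_positions'])
print(np.abs(Tm(q)-now()).max())
for tl in(35,38):
    Rm=tool(7.5,tl);g=np.array([.586,-.2165,.034])-.10*Rm[:,2]
    qg,e=ik(g,7.5,tl,np.array([1.1,1.08,-.94,2.29,2.49,.59,-.07]),1,1e-3);print(tl,qg.round(2),e)
    jpath(now(),q,qg,6,6)
E
```

```text
4.1202884551644336e-05
35 [ 1.22  0.87 -0.98  2.38  2.43  0.44 -0.07] 1.143319576416002e-06
6 x [-0.0071, -0.0109, 0.0027, 1.67, -0.92, -4.81] p [ 0.452 -0.227  0.132] sim [ 1.1   0.63 -0.49  2.19 -0.76  0.33  0.58] err 0.0000
6 x [-0.0047, -0.0083, 0.0027, 1.36, -0.78, -4.91] p [ 0.404 -0.213  0.1  ] sim [ 1.03  0.65 -0.43  2.21 -0.46  0.35  0.8 ] err 0.0000
6 x [-0.0041, -0.0041, 0.0024, 0.83, -0.83, -4.99] p [ 0.383 -0.23   0.074] sim [ 0.97  0.66 -0.4   2.23 -0.18  0.29  1.04] err 0.0000
6 x [-0.0052, 0.0008, 0.0018, 0.24, -1.12, -4.97] p [ 0.402 -0.254  0.062] sim [ 0.91  0.67 -0.37  2.26  0.07  0.23  1.28] err 0.0973
6 x [-0.0084, 0.0052, 0.0008, -0.28, -1.63, -4.83] p [ 0.46  -0.259  0.073] sim [ 0.88  0.64 -0.37  2.31  0.38  0.23  1.44] err 0.3059
6 x [-0.0127, 0.0082, -0.0001, -0.64, -2.25, -4.58] p [ 0.532 -0.224  0.112] sim [ 1.17  0.82 -0.86  2.37  2.65  0.37 -0.28] err 0.5277
38 [ 1.27  0.94 -1.04  2.42  2.51  0.53 -0.09] 5.935103654514107e-07
6 x [-0.0078, -0.0128, 0.0031, 1.97, -0.9, -4.81] p [ 0.445 -0.218  0.128] sim [ 1.1   0.64 -0.49  2.19 -0.75  0.35  0.58] err 0.0000
6 x [-0.0053, -0.0102, 0.0031, 1.61, -0.77, -4.93] p [ 0.387 -0.199  0.093] sim [ 1.04  0.66 -0.43  2.22 -0.44  0.38  0.81] err 0.0000
6 x [-0.0048, -0.0055, 0.0028, 1.0, -0.9, -5.03] p [ 0.357 -0.218  0.063] sim [ 0.97  0.68 -0.39  2.25 -0.14  0.31  1.05] err 0.0000
6 x [-0.0065, 0.0001, 0.002, 0.28, -1.33, -4.97] p [ 0.376 -0.249  0.046] sim [ 0.91  0.69 -0.35  2.29  0.12  0.23  1.28] err 0.1080
6 x [-0.0104, 0.0052, 0.0007, -0.33, -2.0, -4.76] p [ 0.444 -0.26   0.058] sim [ 0.88  0.65 -0.33  2.34  0.49  0.23  1.38] err 0.3585
6 x [-0.0155, 0.0086, -0.0007, -0.72, -2.79, -4.37] p [ 0.528 -0.224  0.109] sim [ 1.19  0.85 -0.83  2.4   2.88  0.43 -0.46] err 0.6002
```

```bash
python3 - <<'E'
from ik import *
from h import now,ctrl
q=np.array(ctrl.read_state()['joint_positions'])
Rm=tool(7.5,36);g=np.array([.586,-.2165,.034])-.10*Rm[:,2]
qg,e=ik(g,7.5,36,np.array([1.1,1.08,-.94,2.29,2.49,.59,-.07]),1,1e-3);print(qg.round(2),e)
for w in ([[1.1,.5,-.5,2.0,0,.7,.3],[1.1,.5,-.6,2.0,1.2,.9,.2],[1.15,.65,-.8,2.15,2.2,.8,0]],[[1.1,.45,-.5,1.9,0,.9,.3],[1.1,.5,-.6,2.0,1.2,1.2,.2],[1.15,.65,-.8,2.15,2.2,1.,0]]):
    A=now();qs=q.copy();qa=q
    for i,t in enumerate(w+[qg]):
        t=np.array(t);r=None
        # jpath from nominal qa, sim from qs
        q0=qa
        n=6
        for k in(1,2):
            r,X=rows(A,Tm(q0+(t-q0)*k/2),n);e=0
            for _ in range(n):
                A=A@X;qs,e_=step(qs,A);e=max(e,e_)
            print(n,'x',r,'p',A[:3,3].round(3),'sim',qs.round(2),'err %.4f'%e)
        qa=t
    print()
E
```

```text
[ 1.24  0.9  -1.    2.39  2.46  0.47 -0.08] 9.410472324861141e-07
6 x [-0.0006, -0.0062, -0.004, 1.59, -0.8, -5.04] p [ 0.471 -0.249  0.186] sim [ 1.06  0.54 -0.41  2.07 -0.67  0.51  0.47] err 0.0000
6 x [-0.0134, -0.0071, -0.0067, 1.9, -2.52, -4.29] p [ 0.384 -0.295  0.188] sim [ 0.92  0.48 -0.23  1.99 -0.2   0.72  0.51] err 0.0000
6 x [-0.0199, -0.008, -0.0023, 1.77, -3.37, -4.15] p [ 0.318 -0.403  0.193] sim [ 0.77  0.46 -0.05  1.99  0.29  0.69  0.58] err 0.0000
6 x [-0.025, -0.0058, -0.0039, 1.52, -4.03, -3.65] p [ 0.327 -0.54   0.262] sim [0.55 0.47 0.21 1.99 0.87 0.55 0.5 ] err 0.0000
6 x [-0.0133, 0.0109, 0.0021, -0.82, -2.85, -3.04] p [ 0.427 -0.566  0.264] sim [ 0.38  0.54  0.47  2.07  1.85  0.23 -0.17] err 0.0196
6 x [-0.0145, 0.0163, -0.0001, -1.63, -3.01, -2.74] p [ 0.548 -0.519  0.268] sim [ 0.72  0.53 -0.09  2.14  2.6   0.48 -0.53] err 0.0000
6 x [0.0083, 0.0279, 0.0015, -3.57, 0.01, -0.58] p [ 0.559 -0.38   0.164] sim [ 0.92  0.64 -0.4   2.25  2.88  0.42 -0.65] err 0.0000
6 x [0.0069, 0.0272, 0.0004, -3.63, -0.13, -0.44] p [ 0.531 -0.224  0.111] sim [ 1.1   0.77 -0.69 
[... 401 characters left out ...]
0.1   1.94  0.42  0.94  0.47] err 0.0000
6 x [-0.0254, -0.0121, -0.0012, 2.48, -4.42, -2.8] p [ 0.227 -0.554  0.305] sim [0.65 0.46 0.08 2.   1.04 0.89 0.36] err 0.0000
6 x [-0.0202, 0.0135, 0.0004, -1.13, -3.89, -2.16] p [ 0.36  -0.61   0.308] sim [0.6  0.5  0.11 2.07 1.68 0.66 0.02] err 0.0000
6 x [-0.0195, 0.0191, -0.0017, -2.07, -3.79, -2.01] p [ 0.518 -0.571  0.309] sim [ 0.73  0.54 -0.11  2.14  2.43  0.68 -0.38] err 0.0000
6 x [0.0076, 0.0343, 0.0002, -4.52, -0.11, -0.56] p [ 0.554 -0.415  0.176] sim [ 0.92  0.64 -0.4   2.25  2.77  0.51 -0.55] err 0.0000
6 x [0.007, 0.0334, -0.0002, -4.58, -0.12, -0.43] p [ 0.531 -0.224  0.111] sim [ 1.12  0.79 -0.72  2.37  3.    0.34 -0.62] err 0.0000
```

Request:
send_rows:
  steps:
    - [[0.0036, -0.0069, -0.0065, 1.93, -0.53, -5.25, 1], [0.0036, -0.0069, -0.0065, 1.93, -0.53, -5.25, 1], [0.0036, -0.0069, -0.0065, 1.93, -0.53, -5.25, 1], [0.0036, -0.0069, -0.0065, 1.93, -0.53, -5.25, 1], [0.0036, -0.0069, -0.0065, 1.93, -0.53, -5.25, 1], [0.0036, -0.0069, -0.0065, 1.93, -0.53, -5.25, 1], [-0.0147, -0.0089, -0.0113, 2.33, -3.02, -3.99, 1], [-0.0147, -0.0089, -0.0113, 2.33, -3.02, -3.99, 1], [-0.0147, -0.0089, -0.0113, 2.33, -3.02, -3.99, 1], [-0.0147, -0.0089, -0.0113, 2.33, -3.02, -3.99, 1], [-0.0147, -0.0089, -0.0113, 2.33, -3.02, -3.99, 1], [-0.0147, -0.0089, -0.0113, 2.33, -3.02, -3.99, 1], [-0.022, -0.0169, 0.0012, 3.02, -3.72, -3.34, 1], [-0.022, -0.0169, 0.0012, 3.02, -3.72, -3.34, 1], [-0.022, -0.0169, 0.0012, 3.02, -3.72, -3.34, 1], [-0.022, -0.0169, 0.0012, 3.02, -3.72, -3.34, 1], [-0.022, -0.0169, 0.0012, 3.02, -3.72, -3.34, 1], [-0.022, -0.0169, 0.0012, 3.02, -3.72, -3.34, 1]]

```text
clock: 4.42
eef_pos: [0.2521, -0.4076, 0.2313]
tcp_rot: [-2.061, -2.167, 0.454]
ft_force: [-0.8, 0.2, 0.5]
finger_gap: 1.001
grasp_force: 0.0
```

```bash
python3 - <<'E'
from ik import *
from h import now,ctrl
q=np.array(ctrl.read_state()['joint_positions']);print(q.round(2))
Rm=tool(7.5,36);g=np.array([.586,-.2165,.034])-.14*Rm[:,2]
qg,e=ik(g,7.5,36,np.array([1.1,1.08,-.94,2.29,2.49,.59,-.07]),1,1e-3);print(qg.round(2),e)
w=[[1.1,.5,-.6,2.0,1.2,1.2,.2],[1.2,.6,-.8,2.2,2.2,1.,0],qg]
A=now();qs=q.copy();qa=np.array([1.1,.475,-.55,1.95,.6,1.05,.25])
for t,m in zip(w,(1,2,2)):
    t=np.array(t)
    for k in range(1,m+1):
        n=6;r,X=rows(A,Tm(qa+(t-qa)*k/m),n);e=0
        for _ in range(n):
            A=A@X;qs,e_=step(qs,A);e=max(e,e_)
        print(n,'x',r,'p',A[:3,3].round(3),'zdir',A[:3,2].round(2),'sim',qs.round(2),'err %.4f'%e)
    qa=t
E
```

```text
[ 0.79  0.43 -0.08  1.92  0.4   0.96  0.5 ]
[ 1.3   0.8  -1.02  2.41  2.44  0.38 -0.07] 1.6489077953873998e-06
6 x [-0.0253, -0.012, -0.0011, 2.46, -4.4, -2.76] p [ 0.227 -0.554  0.304] zdir [-0.39 -0.59 -0.71] sim [0.63 0.46 0.1  2.   1.03 0.88 0.36] err 0.0000
6 x [-0.0186, 0.0097, 0.0003, -0.93, -3.84, -2.11] p [ 0.337 -0.611  0.317] zdir [-0.06 -0.81 -0.59] sim [0.6  0.48 0.15 2.1  1.7  0.65 0.02] err 0.0000
6 x [-0.0178, 0.0157, -0.0026, -1.87, -3.73, -2.05] p [ 0.475 -0.579  0.325] zdir [ 0.36 -0.79 -0.49] sim [ 0.75  0.49 -0.07  2.19  2.45  0.68 -0.38] err 0.0000
6 x [0.005, 0.0345, -0.0007, -4.71, -0.27, -0.5] p [ 0.524 -0.421  0.2  ] zdir [ 0.55 -0.41 -0.73] sim [ 0.96  0.57 -0.39  2.29  2.8   0.47 -0.57] err 0.0000
6 x [0.0052, 0.0337, -0.001, -4.74, -0.18, -0.46] p [ 0.507 -0.227  0.144] zdir [ 0.58  0.08 -0.81] sim [ 1.19  0.7  -0.76  2.38  3.04  0.26 -0.66] err 0.0000
```

Request:
send_rows:
  steps:
    - [[-0.0253, -0.012, -0.0011, 2.46, -4.4, -2.76, 1], [-0.0253, -0.012, -0.0011, 2.46, -4.4, -2.76, 1], [-0.0253, -0.012, -0.0011, 2.46, -4.4, -2.76, 1], [-0.0253, -0.012, -0.0011, 2.46, -4.4, -2.76, 1], [-0.0253, -0.012, -0.0011, 2.46, -4.4, -2.76, 1], [-0.0253, -0.012, -0.0011, 2.46, -4.4, -2.76, 1], [-0.0186, 0.0097, 0.0003, -0.93, -3.84, -2.11, 1], [-0.0186, 0.0097, 0.0003, -0.93, -3.84, -2.11, 1], [-0.0186, 0.0097, 0.0003, -0.93, -3.84, -2.11, 1], [-0.0186, 0.0097, 0.0003, -0.93, -3.84, -2.11, 1], [-0.0186, 0.0097, 0.0003, -0.93, -3.84, -2.11, 1], [-0.0186, 0.0097, 0.0003, -0.93, -3.84, -2.11, 1], [-0.0178, 0.0157, -0.0026, -1.87, -3.73, -2.05, 1], [-0.0178, 0.0157, -0.0026, -1.87, -3.73, -2.05, 1], [-0.0178, 0.0157, -0.0026, -1.87, -3.73, -2.05, 1], [-0.0178, 0.0157, -0.0026, -1.87, -3.73, -2.05, 1], [-0.0178, 0.0157, -0.0026, -1.87, -3.73, -2.05, 1], [-0.0178, 0.0157, -0.0026, -1.87, -3.73, -2.05, 1]]

```text
clock: 5.92
eef_pos: [0.4763, -0.5779, 0.3256]
tcp_rot: [0.371, 2.288, -1.12]
ft_force: [1.2, -0.6, -0.5]
finger_gap: 0.999
grasp_force: 0.0
```

```bash
python3 - <<'E'
from ik import *
from h import now,ctrl
q=np.array(ctrl.read_state()['joint_positions']);print(q.round(2))
F=np.diag([-1,-1,1.])
for yaw in(7.5,8.5):
  Rm=tool(yaw,37)@F;g0=np.array([.587,-.217,.0345])
  A=now();qs=q.copy()
  for back,n in((.12,14),(.0,7)):
    B=np.eye(4);B[:3,:3]=Rm;B[:3,3]=g0+(.005-back)*Rm[:,2]
    r,X=rows(A,B,n);e=0
    for i in range(n):
        A=A@X;qs,e_=step(qs,A);e=max(e,e_)
        if back and i%4==3: print(A[:3,3].round(3))
    print(n,'x',r,'p',A[:3,3].round(3),'zdir',A[:3,2].round(2),'sim',qs.round(2),'err %.4f'%e)
E
```

```text
[ 0.69  0.48 -0.06  2.13  2.32  0.64 -0.28]
[ 0.513 -0.498  0.243]
[ 0.531 -0.398  0.179]
[ 0.529 -0.285  0.138]
14 x [0.0046, 0.0298, 0.0009, -4.04, -0.24, -0.39] p [ 0.519 -0.227  0.126] zdir [ 0.6   0.08 -0.8 ] sim [ 1.17  0.76 -0.75  2.39  3.03  0.33 -0.64] err 0.0000
7 x [0.0, 0.0001, 0.0171, -0.01, -0.0, -0.0] p [ 0.59  -0.217  0.031] zdir [ 0.6   0.08 -0.8 ] sim [ 0.98  0.98 -0.65  2.29  3.01  0.49 -0.6 ] err 0.0000
[ 0.514 -0.499  0.243]
[ 0.532 -0.398  0.18 ]
[ 0.529 -0.285  0.139]
14 x [0.0044, 0.0298, 0.001, -4.09, -0.27, -0.44] p [ 0.519 -0.227  0.127] zdir [ 0.6   0.09 -0.8 ] sim [ 1.18  0.76 -0.76  2.38  3.04  0.31 -0.62] err 0.0000
7 x [0.0001, -0.0, 0.0172, 0.01, 0.01, -0.0] p [ 0.59  -0.216  0.031] zdir [ 0.6   0.09 -0.8 ] sim [ 0.99  0.98 -0.65  2.28  3.02  0.48 -0.59] err 0.0000
```

Request:
send_rows:
  steps:
    - [[0.0046, 0.0298, 0.0009, -4.04, -0.24, -0.39, 0.6], [0.0046, 0.0298, 0.0009, -4.04, -0.24, -0.39, 0.6], [0.0046, 0.0298, 0.0009, -4.04, -0.24, -0.39, 0.6], [0.0046, 0.0298, 0.0009, -4.04, -0.24, -0.39, 0.6], [0.0046, 0.0298, 0.0009, -4.04, -0.24, -0.39, 0.6], [0.0046, 0.0298, 0.0009, -4.04, -0.24, -0.39, 0.6], [0.0046, 0.0298, 0.0009, -4.04, -0.24, -0.39, 0.6], [0.0046, 0.0298, 0.0009, -4.04, -0.24, -0.39, 0.6], [0.0046, 0.0298, 0.0009, -4.04, -0.24, -0.39, 0.6], [0.0046, 0.0298, 0.0009, -4.04, -0.24, -0.39, 0.6], [0.0046, 0.0298, 0.0009, -4.04, -0.24, -0.39, 0.6], [0.0046, 0.0298, 0.0009, -4.04, -0.24, -0.39, 0.6], [0.0046, 0.0298, 0.0009, -4.04, -0.24, -0.39, 0.6], [0.0046, 0.0298, 0.0009, -4.04, -0.24, -0.39, 0.6], [0, 0, 0, 0, 0, 0, 0.6], [0, 0, 0, 0, 0, 0, 0.6]]

```text
clock: 7.25
eef_pos: [0.5192, -0.2283, 0.1261]
tcp_rot: [-0.155, 2.492, 0.051]
ft_force: [-0.2, -0.7, 0.6]
finger_gap: 0.603
grasp_force: 0.0
```

```bash
python3 - <<'E'
from ik import *
from h import now,ctrl,cv2,R
s=ctrl.read_state();q=np.array(s['joint_positions']);print(q.round(2))
c=ctrl.capture('wrist');K=c['intrinsics'];cv2.imwrite('pics/wr2.png',c['color'])
v,u=np.mgrid[:400,:640];x=(u-K[0,2])/K[0,0];y=(v-K[1,2])/K[1,1];th=np.hypot(x,y);k=np.tan(th)/np.maximum(th,1e-9)
d=c['range_z'];W=np.stack([x*k*d,y*k*d,d],-1)@R.from_rotvec(c['rotation']).as_matrix().T+c['eye']
for nm,lo,hi in[('fin',(.555,-.24,.042),(.63,-.19,.056)),('sole',(.54,-.28,.003),(.63,-.15,.011)),('face',(.58,-.32,.075),(.63,-.12,.15))]:
    m=np.all((W>lo)&(W<hi),-1)&(d>0)&(th<1.4)
    _,l,st,_=cv2.connectedComponentsWithStats(m.astype(np.uint8))
    if len(st)<2: print(nm,'none');continue
    P=W[l==1+np.argmax(st[1:,4])];r=cv2.minAreaRect((P[:,:2]*1000).astype(np.float32))
    print(nm,len(P),r,P.min(0).round(4),P.max(0).round(4),np.median(P,0).round(4))
F=np.diag([-1,-1,1.])
Rm=tool(7.5,37)@F;g0=np.array([.587,-.217,.0345]);B=np.eye(4);B[:3,:3]=Rm;B[:3,3]=g0+(.005)*Rm[:,2]
print(rows(now(),B,8)[0])
E
```

```text
[ 1.15  0.74 -0.77  2.32  2.93  0.26 -0.58]
fin 801 ((601.0275268554688, -213.3735809326172), (46.852783203125, 57.95624542236328), 89.74427795410156) [ 0.572  -0.2369  0.042 ] [ 0.63   -0.19    0.0499] [ 0.6136 -0.2155  0.0466]
sole 2104 ((598.1377563476562, -215.1531982421875), (68.32343292236328, 64.9298324584961), 6.6767048835754395) [ 0.5613 -0.2508  0.0031] [ 0.6299 -0.1795  0.011 ] [ 0.587  -0.2186  0.0062]
face 7377 ((600.5521850585938, -218.1623077392578), (7.274803638458252, 97.76921081542969), 8.995835304260254) [ 0.5912 -0.2663  0.075 ] [ 0.6099 -0.1696  0.1444] [ 0.6007 -0.2179  0.1143]
[0.0001, 0.0004, 0.0149, -0.04, -0.0, -0.03]
```

View pics/wr2.png

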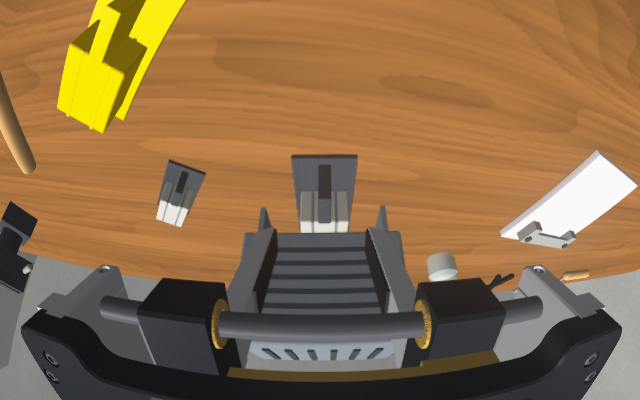

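The view from the turned wrist shows the fin at (325,185), midway between the fingers (x about 262 and 382). So I go in along the tool axis and close.

Request:
send_rows:
  steps:
    - [[0.0001, 0.0004, 0.0149, 0, 0, 0, 0.6], [0.0001, 0.0004, 0.0149, 0, 0, 0, 0.6], [0.0001, 0.0004, 0.0149, 0, 0, 0, 0.6], [0.0001, 0.0004, 0.0149, 0, 0, 0, 0.6], [0.0001, 0.0004, 0.0149, 0, 0, 0, 0.6], [0.0001, 0.0004, 0.0149, 0, 0, 0, 0.6], [0.0001, 0.0004, 0.0149, 0, 0, 0, 0.6], [0.0001, 0.0004, 0.0149, 0, 0, 0, 0.6], [0, 0, 0, 0, 0, 0, 0.6]]

```text
clock: 8.05
eef_pos: [0.5915, -0.2162, 0.0298]
tcp_rot: [-0.158, 2.492, 0.049]
ft_force: [0.5, 0.2, 0.8]
finger_gap: 0.602
grasp_force: 0.0
```

Request:
send_rows:
  steps:
    - [[0, 0, 0, 0, 0, 0, 0.0], [0, 0, 0, 0, 0, 0, 0.0], [0, 0, 0, 0, 0, 0, 0.0], [0, 0, 0, 0, 0, 0, 0.0], [0, 0, 0, 0, 0, 0, 0.0], [0, 0, 0, 0, 0, 0, 0.0], [0, 0, 0, 0, 0, 0, 0.0], [0, 0, 0, 0, 0, 0, 0.0]]

```text
clock: 8.72
eef_pos: [0.5898, -0.2158, 0.0311]
tcp_rot: [-0.157, 2.491, 0.051]
ft_force: [-1.8, -0.8, 2.8]
finger_gap: 0.125
grasp_force: 30.0
```

```bash
python3 - <<'E'
from ik import *
from h import now,ctrl
s=ctrl.read_state();q=np.array(s['joint_positions']);print(q.round(2),s['ft_force'],s['grasp_force'],s['finger_gap'])
u=np.array([np.cos(np.radians(8.6)),np.sin(np.radians(8.6)),0])
A=now();print(A[:3,:3].T@(-u*.1))
for L in(.06,.03,.03,.03):
    B=A.copy();B[:3,3]-=L*u;n=int(L/.006);r,X=rows(A,B,n);e=0
    for i in range(n): A=A@X;q,e_=step(q,A);e=max(e,e_)
    print(n,r,q.round(2),e)
E
```

```text
[ 0.96  0.96 -0.67  2.21  2.92  0.42 -0.54] [-1.7523866  -0.75625725  2.78932093] 30.000157356262207 0.12465959336640314
[ 0.07983051 -0.0024345  -0.0601761 ]
10 [0.0048, -0.0001, -0.0036, 0.0, -0.0, 0.0] [ 1.09  1.   -0.69  2.41  3.02  0.59 -0.53] 5.368259341173495e-10
5 [0.0048, -0.0001, -0.0036, 0.0, -0.0, 0.0] [ 1.14  1.01 -0.69  2.46  3.06  0.62 -0.52] 1.3971034177135214e-12
5 [0.0048, -0.0001, -0.0036, 0.0, -0.0, 0.0] [ 1.2   1.02 -0.68  2.47  3.11  0.65 -0.51] 0.05454823514552843
5 [0.0048, -0.0001, -0.0036, 0.0, -0.0, 0.0] [ 1.25  1.02 -0.65  2.47  3.17  0.66 -0.51] 0.11010580698915681
```

Request:
send_rows:
  steps:
    - [[0.0056, -0.0002, -0.0042, 0, 0, 0, 0], [0.0056, -0.0002, -0.0042, 0, 0, 0, 0], [0.0056, -0.0002, -0.0042, 0, 0, 0, 0], [0.0056, -0.0002, -0.0042, 0, 0, 0, 0], [0.0056, -0.0002, -0.0042, 0, 0, 0, 0], [0.0056, -0.0002, -0.0042, 0, 0, 0, 0], [0.0056, -0.0002, -0.0042, 0, 0, 0, 0], [0.0056, -0.0002, -0.0042, 0, 0, 0, 0], [0.0056, -0.0002, -0.0042, 0, 0, 0, 0], [0.0056, -0.0002, -0.0042, 0, 0, 0, 0], [0.0056, -0.0002, -0.0042, 0, 0, 0, 0], [0, 0, 0, 0, 0, 0, 0]]

```text
clock: 9.72
eef_pos: [0.5126, -0.2276, 0.0311]
tcp_rot: [-0.158, 2.491, 0.051]
ft_force: [-3.5, -1.6, 11.6]
finger_gap: 0.13
grasp_force: 30.0
```

```bash
python3 - <<'E'
from ik import *
from h import now,ctrl
s=ctrl.read_state();q=np.array(s['joint_positions']);print(q.round(2),s['ft_force'],s['wrist_torque'])
A=now();print(A[:3,3].round(4),A[:3,2].round(3))
u=np.array([np.cos(np.radians(8.6)),np.sin(np.radians(8.6)),0]);g=A[:3,3]-.005*A[:3,2]
print('grasp pt',g)
# retreat along tool axis, go vertical above the same fin point, same family
F=np.diag([-1,-1,1.])
def go(A,q,B,n):
    r,X=rows(A,B,n);e=0
    for i in range(n): A=A@X;q,e_=step(q,A);e=max(e,e_)
    print(n,r,'p',A[:3,3].round(3),q.round(2),'err %.4f'%e);return A,q
for mode in(0,1):
  print('mode',mode);a,qq=A,q
  B=A.copy();B[:3,3]-=.08*A[:3,2];a,qq=go(a,qq,B,6)
  Rm=tool(7.5,0)@F
  for tl,up in((18,.09),(0,.08)) if mode==0 else ((25,.09),(15,.08)):
    Rm=tool(7.5,tl)@F
    B=np.eye(4);B[:3,:3]=Rm;B[:3,3]=g+.005*Rm[:,2]+[0,0,up];a,qq=go(a,qq,B,5)
  B=B.copy();B[2,3]-=up;a,qq=go(a,qq,B,6)
  B=B.copy();B[:3,3]-=.065*u;a,qq=go(a,qq,B,9)
E
```

```text
[ 1.1   0.97 -0.7   2.36  3.01  0.5  -0.53] [-3.45878919 -1.6009767  11.58574904] [ 0.06056285 -0.4271999  -0.09768767]
[ 0.5126 -0.2276  0.0311] [ 0.597  0.075 -0.799]
grasp pt [ 0.50958391 -0.22794375  0.03509334]
mode 0
6 [0.0, -0.0, -0.0133, -0.0, -0.0, -0.0] p [ 0.465 -0.234  0.095] [ 1.26  0.85 -0.76  2.47  3.06  0.47 -0.55] err 0.0413
5 [-0.0107, -0.0, 0.0001, -0.04, 3.8, -0.04] p [ 0.511 -0.228  0.121] [ 0.6   0.49 -0.08  2.2   2.32  0.23 -0.13] err 0.5025
5 [0.0007, -0.0, 0.002, 0.0, 3.6, -0.0] p [ 0.51  -0.228  0.11 ] [ 0.43  0.64 -0.1   1.9   0.1   0.6   1.97] err 0.5886
6 [0.0, -0.0, 0.0133, 0.0, 0.0, -0.0] p [ 0.51  -0.228  0.03 ] [ 0.41  0.77 -0.07  1.95  0.12  0.42  1.96] err 0.0000
9 [0.0072, -0.0002, 0.0, 0.0, 0.0, -0.0] p [ 0.446 -0.238  0.03 ] [ 0.47  0.73 -0.06  2.1   0.14  0.31  2.  ] err 0.0000
mode 1
6 [0.0, -0.0, -0.0133, -0.0, -0.0, -0.0] p [ 0.465 -0.234  0.095] [ 1.26  0.85 -0.76  2.47  3.06  0.47 -0.55] err 0.0413
5 [-0.0107, -0.0, 0.0007, -0.04, 2.4, -0.04] p [ 0.512 -0.228  0.12 ] [ 0.95  0.62 -0.51  2.27  2.75  0.23 -0.48] err 0.2190
5 [0.0009, -0.0, 0.0018, 0.0, 2.0, -0.0] p [ 0.511 -0.228  0.11 ] [ 0.72  0.61 -0.4   2.14  0.41  0.23  1.73] err 0.4511
6 [0.0034, -0.0, 0.0129, 0.0, 0.0, -0.0] p [ 0.511 -0.228  0.03 ] [ 0.62  0.73 -0.23  2.19  0.62  0.23  1.54] err 0.2305
9 [0.007, -0.0002, -0.0019, 0.0, 0.0, -0.0] p [ 0.446 -0.238  0.03 ] [ 0.96  0.8  -0.57  2.34  2.04  0.26  0.24] err 0.3148
```

```bash
cat > p.py <<'E'
from ik import *
from h import now,ctrl
F=np.diag([-1,-1,1.])
def go(A,q,B,n,show=1):
    r,X=rows(A,B,n);e=0
    for i in range(n): A=A@X;q,e_=step(q,A);e=max(e,e_)
    if show:print(n,r,'p',A[:3,3].round(3),'z',A[:3,2].round(2),q.round(2),'err %.4f'%e)
    return A,q
def pose(g,yaw,tl,flip=1):
    Rm=tool(yaw,tl)@(F if flip else np.eye(3));B=np.eye(4);B[:3,:3]=Rm;B[:3,3]=np.array(g)+.005*Rm[:,2];return B
E
python3 - <<'E'
from p import *
s=ctrl.read_state();q=np.array(s['joint_positions']);A=now();g=A[:3,3]-.005*A[:3,2]
u=np.array([np.cos(np.radians(8.6)),np.sin(np.radians(8.6)),0])
B=A.copy();B[2,3]+=.09;a,qq=go(A,q,B,6)
for tl in(0,10):
  for flip in(0,1):
    for q0 in([1.0,.7,-.8,2.1,1.2,.64,1.04],qq):
      qv,e=ik(g+[0,0,.09],7.5,tl,np.array(q0),flip,1e-2,np.array([1.0,.7,-.9,2.1,1.5,.7,.5]));qv,e=ik(g+[0,0,.09],7.5,tl,qv,flip,1e-5)
      print('IK',tl,flip,qv.round(2),'%.4f'%e)
      if e>1e-3: continue
      a2,q2=a,qq
      for k in range(1,5): a2,q2=go(a2,q2,Tm(qq+(qv-qq)*k/4),4,k>2)
      B=pose(g,7.5,tl,flip);a2,q2=go(a2,q2,B,6)
      B=B.copy();B[:3,3]-=.065*u;a2,q2=go(a2,q2,B,9)
E
```

```text
6 [-0.009, -0.0, -0.012, -0.0, -0.0, -0.0] p [ 0.512 -0.228  0.121] z [ 0.6   0.07 -0.8 ] [ 1.19  0.78 -0.78  2.41  2.98  0.36 -0.57] err 0.0000
IK 0 0 [ 0.61  0.65 -0.39  1.91  0.38  0.66 -1.45] 0.0000
4 [0.0067, -0.0065, -0.0043, 3.08, 0.11, 10.81] p [ 0.488 -0.337  0.102] z [ 0.06 -0.23 -0.97] [ 0.68  0.66 -0.37  2.03  0.95  0.52 -1.15] err 0.0000
4 [0.0197, -0.0193, -0.0087, 3.47, 0.89, 10.37] p [ 0.51  -0.228  0.12 ] z [ 0.  0. -1.] [ 0.65  0.66 -0.45  1.91  0.44  0.68 -1.51] err 0.0000
6 [-0.0, 0.0, 0.015, -0.0, -0.0, 0.0] p [ 0.51  -0.228  0.03 ] z [ 0.  0. -1.] [ 0.58  0.79 -0.34  1.97  0.54  0.47 -1.6 ] err 0.0000
9 [-0.0072, 0.0002, 0.0, -0.0, -0.0, 0.0] p [ 0.446 -0.238  0.03 ] z [ 0.  0. -1.] [ 0.62  0.74 -0.29  2.12  0.58  0.35 -1.59] err 0.0000
IK 0 0 [ 0.61  0.65 -0.39  1.91  0.38  0.66 -1.45] 0.0000
4 [0.0067, -0.0065, -0.0043, 3.08, 0.11, 10.81] p [ 0.488 -0.337  0.102] z [ 0.06 -0.23 -0.97] [ 0.68  0.66 -0.37  2.03  0.95  0.52 -1.15] err 0.0000
4 [0.0197, -0.0193, -0.0087, 3.47, 0.89, 10.37] p [ 0.51  -0.228  0.12 ] z [ 0.  0. -1.] [ 0.65  0.66 -0.45  1.91  0.44  0.
[... 2844 characters left out ...]
74  0.73 -0.32  2.28  1.36  0.23  0.86] err 0.1495
IK 10 1 [ 1.1   0.84 -1.17  2.08  1.12  0.8   0.99] 0.0000
4 [0.0054, 0.0041, -0.0006, -0.55, 2.45, -0.26] p [ 0.545 -0.297  0.121] z [ 0.35 -0.14 -0.93] [ 0.58  0.58 -0.08  2.15  2.32  0.23 -0.18] err 0.2737
4 [0.0069, 0.0179, -0.0036, -2.59, 2.49, -0.88] p [ 0.51  -0.228  0.12 ] z [ 0.17  0.02 -0.98] [ 0.76  0.62 -0.52  2.06  0.54  0.42  1.57] err 0.4539
6 [0.0026, 0.0, 0.0148, -0.0, -0.0, 0.0] p [ 0.51  -0.228  0.03 ] z [ 0.17  0.02 -0.98] [ 0.62  0.75 -0.29  2.13  0.68  0.23  1.46] err 0.0661
9 [0.0071, -0.0001, -0.0013, -0.0, -0.0, 0.0] p [ 0.446 -0.237  0.03 ] z [ 0.17  0.02 -0.98] [ 0.74  0.73 -0.32  2.28  1.36  0.23  0.86] err 0.1495
```

```bash
python3 - <<'E'
from p import *
s=ctrl.read_state();q=np.array(s['joint_positions']);A=now();g=A[:3,3]-.005*A[:3,2]
u=np.array([np.cos(np.radians(8.6)),np.sin(np.radians(8.6)),0])
for up in(.12,.15):
  B=A.copy();B[:3,3]+=[-.02,0,up];a,qq=go(A,q,B,8)
  qv,e=ik(g+[0,0,up-.02],7.5,0,np.array([ 0.61,0.65,-0.39,1.91,0.38,0.66,-1.45]),0,1e-5);print(qv.round(2))
  a2,q2=a,qq
  for k in range(1,4): a2,q2=go(a2,q2,Tm(qq+(qv-qq)*k/3),9)
  B=pose(g,7.5,0,0);a2,q2=go(a2,q2,B,6)
  B=B.copy();B[:3,3]-=.065*u;a2,q2=go(a2,q2,B,9)
  B=B.copy();B[2,3]+=.09;a2,q2=go(a2,q2,B,6)
  B=pose([.52,.197,.13],-11.6,0,0);a2,q2=go(a2,q2,B,20)
  B=pose([.52,.197,.046],-11.6,0,0);a2,q2=go(a2,q2,B,6)
  B=pose([.561,.188,.046],-11.6,0,0);a2,q2=go(a2,q2,B,6)
E
```

```text
8 [-0.007, 0.0003, -0.0135, -0.0, -0.0, -0.0] p [ 0.492 -0.228  0.151] z [ 0.6   0.07 -0.8 ] [ 1.26  0.71 -0.83  2.42  2.99  0.29 -0.59] err 0.0000
[ 0.62  0.63 -0.4   1.9   0.38  0.68 -1.45]
9 [-0.0067, -0.0124, 0.005, 2.35, 0.23, 6.4] p [ 0.526 -0.35   0.134] z [ 0.44 -0.23 -0.87] [ 0.97  0.65 -0.54  2.24  2.26  0.33 -1.03] err 0.0000
9 [-0.0008, -0.0037, 0.0006, 2.02, -0.17, 6.39] p [ 0.498 -0.363  0.122] z [ 0.15 -0.29 -0.95] [ 0.72  0.63 -0.36  2.07  1.15  0.44 -1.08] err 0.0000
9 [0.0106, -0.0111, -0.0037, 2.16, 0.28, 6.09] p [ 0.51  -0.228  0.13 ] z [-0. -0. -1.] [ 0.67  0.64 -0.48  1.9   0.44  0.7  -1.52] err 0.0000
6 [-0.0, 0.0, 0.0167, 0.0, 0.0, -0.01] p [ 0.51  -0.228  0.03 ] z [-0. -0. -1.] [ 0.59  0.79 -0.35  1.97  0.56  0.48 -1.62] err 0.0000
9 [-0.0072, 0.0001, 0.0, 0.0, 0.0, 0.0] p [ 0.446 -0.237  0.03 ] z [-0. -0. -1.] [ 0.62  0.74 -0.3   2.12  0.61  0.36 -1.62] err 0.0000
6 [-0.0, 0.0001, -0.015, 0.0, 0.0, 0.0] p [ 0.446 -0.238  0.12 ] z [-0. -0. -1.] [ 0.74  0.6  -0.47  2.05  0.48  0.59 -1.51] err 0.0000
20 [0.0031, -0.0219, -0.0002, 0.0, 0.0, 0.96] p [0.519 0.196 
[... 1115 characters left out ...]
err 0.0000
9 [-0.0072, 0.0001, -0.0, -0.0, -0.0, 0.0] p [ 0.445 -0.238  0.03 ] z [ 0.  0. -1.] [ 0.62  0.74 -0.28  2.12  0.58  0.35 -1.59] err 0.0000
6 [0.0, 0.0, -0.015, -0.0, -0.0, 0.0] p [ 0.445 -0.238  0.12 ] z [ 0.  0. -1.] [ 0.73  0.6  -0.45  2.05  0.46  0.58 -1.49] err 0.0000
20 [0.0032, -0.0219, -0.0002, -0.0, -0.0, 0.96] p [0.521 0.196 0.124] z [ 0.  0. -1.] [-0.24  0.63 -0.27  1.9   0.26  0.65 -2.45] err 0.0000
6 [-0.0002, -0.0001, 0.0139, -0.01, -0.0, -0.01] p [0.52  0.197 0.041] z [ 0. -0. -1.] [-0.29  0.75 -0.2   1.96  0.32  0.45 -2.5 ] err 0.0000
6 [0.007, 0.0001, -0.0, 0.0, -0.0, -0.0] p [0.561 0.188 0.041] z [ 0. -0. -1.] [-0.24  0.79 -0.23  1.86  0.32  0.53 -2.45] err 0.0000
```

Request:
send_rows:
  steps:
    - [[0, 0, 0, 0, 0, 0, 0.6], [0, 0, 0, 0, 0, 0, 0.6], [0, 0, 0, 0, 0, 0, 0.6], [0, 0, 0, 0, 0, 0, 0.6], [0, 0, 0, 0, 0, 0, 0.6], [0, 0, 0, 0, 0, 0, 0.6], [-0.0055, 0.0003, -0.0105, 0, 0, 0, 0.6], [-0.0055, 0.0003, -0.0105, 0, 0, 0, 0.6], [-0.0055, 0.0003, -0.0105, 0, 0, 0, 0.6], [-0.0055, 0.0003, -0.0105, 0, 0, 0, 0.6], [-0.0055, 0.0003, -0.0105, 0, 0, 0, 0.6], [-0.0055, 0.0003, -0.0105, 0, 0, 0, 0.6], [-0.0055, 0.0003, -0.0105, 0, 0, 0, 0.6], [-0.0055, 0.0003, -0.0105, 0, 0, 0, 0.6]]

```text
clock: 10.88
eef_pos: [0.4978, -0.2264, 0.1247]
tcp_rot: [-0.159, 2.492, 0.053]
ft_force: [0.2, 0.2, 0.7]
finger_gap: 0.599
grasp_force: 0.0
```

```bash
python3 - <<'E'
from p import *
s=ctrl.read_state();q=np.array(s['joint_positions']);A=now();print(q.round(2),A[:3,3].round(3))
g=np.array([.5096,-.2279,.035])
a,qq=A,q
qv,e=ik(g+[0,0,.11],7.5,0,np.array([ 0.61,0.65,-0.39,1.91,0.38,0.66,-1.45]),0,1e-5)
a2,q2=a,qq
for k in range(1,4):
    B=Tm(qq+(qv-qq)*k/3)
    if k<3:B[:3,3]+=[-.02,.02,.03]
    a2,q2=go(a2,q2,B,9);print('  y',a2[:3,1].round(2))
E
```

```text
[ 1.19  0.74 -0.79  2.37  2.96  0.29 -0.58] [ 0.498 -0.226  0.125]
9 [-0.0094, -0.0098, -0.0002, 2.38, 0.13, 6.38] p [ 0.53  -0.332  0.162] z [ 0.45 -0.24 -0.86] [ 0.92  0.58 -0.52  2.25  2.19  0.3  -1.01] err 0.0000
  y [0.78 0.58 0.24]
9 [-0.001, -0.0047, -0.0004, 2.04, -0.19, 6.39] p [ 0.491 -0.346  0.157] z [ 0.16 -0.3  -0.94] [ 0.69  0.55 -0.35  2.09  1.05  0.46 -1.01] err 0.0000
  y [ 0.87 -0.42  0.28]
9 [0.0101, -0.0096, -0.0006, 2.26, 0.29, 6.06] p [ 0.51  -0.228  0.14 ] z [ 0. -0. -1.] [ 0.64  0.62 -0.44  1.89  0.39  0.71 -1.46] err 0.0000
  y [ 0.13 -0.99  0.  ]
```

Request:
send_rows:
  steps:
    - [[-0.0094, -0.0098, -0.0002, 2.38, 0.13, 6.38, 0.6], [-0.0094, -0.0098, -0.0002, 2.38, 0.13, 6.38, 0.6], [-0.0094, -0.0098, -0.0002, 2.38, 0.13, 6.38, 0.6], [-0.0094, -0.0098, -0.0002, 2.38, 0.13, 6.38, 0.6], [-0.0094, -0.0098, -0.0002, 2.38, 0.13, 6.38, 0.6], [-0.0094, -0.0098, -0.0002, 2.38, 0.13, 6.38, 0.6], [-0.0094, -0.0098, -0.0002, 2.38, 0.13, 6.38, 0.6], [-0.0094, -0.0098, -0.0002, 2.38, 0.13, 6.38, 0.6], [-0.0094, -0.0098, -0.0002, 2.38, 0.13, 6.38, 0.6], [-0.001, -0.0047, -0.0004, 2.04, -0.19, 6.39, 0.6], [-0.001, -0.0047, -0.0004, 2.04, -0.19, 6.39, 0.6], [-0.001, -0.0047, -0.0004, 2.04, -0.19, 6.39, 0.6], [-0.001, -0.0047, -0.0004, 2.04, -0.19, 6.39, 0.6], [-0.001, -0.0047, -0.0004, 2.04, -0.19, 6.39, 0.6], [-0.001, -0.0047, -0.0004, 2.04, -0.19, 6.39, 0.6], [-0.001, -0.0047, -0.0004, 2.04, -0.19, 6.39, 0.6], [-0.001, -0.0047, -0.0004, 2.04, -0.19, 6.39, 0.6], [-0.001, -0.0047, -0.0004, 2.04, -0.19, 6.39, 0.6]]

```text
clock: 12.38
eef_pos: [0.4913, -0.3443, 0.1559]
tcp_rot: [2.383, 1.462, -0.03]
ft_force: [0.8, -0.5, -0.7]
finger_gap: 0.601
grasp_force: 0.0
```

```bash
python3 - <<'E'
from p import *
s=ctrl.read_state();q=np.array(s['joint_positions']);A=now();print(q.round(2),A[:3,3].round(3))
g=np.array([.5096,-.2279,.035])
go(A,q,pose(g+[0,0,.11],7.5,0,0),9)
E
```

```text
[ 0.7   0.56 -0.38  2.03  0.97  0.51 -0.91] [ 0.491 -0.344  0.156]
9 [0.01, -0.0094, -0.0007, 2.28, 0.29, 6.11] p [ 0.51  -0.228  0.14 ] z [-0.  0. -1.] [ 0.63  0.62 -0.42  1.89  0.37  0.71 -1.44] err 0.0000
```

Request:
send_rows:
  steps:
    - [[0.01, -0.0094, -0.0007, 2.28, 0.29, 6.11, 0.6], [0.01, -0.0094, -0.0007, 2.28, 0.29, 6.11, 0.6], [0.01, -0.0094, -0.0007, 2.28, 0.29, 6.11, 0.6], [0.01, -0.0094, -0.0007, 2.28, 0.29, 6.11, 0.6], [0.01, -0.0094, -0.0007, 2.28, 0.29, 6.11, 0.6], [0.01, -0.0094, -0.0007, 2.28, 0.29, 6.11, 0.6], [0.01, -0.0094, -0.0007, 2.28, 0.29, 6.11, 0.6], [0.01, -0.0094, -0.0007, 2.28, 0.29, 6.11, 0.6], [0.01, -0.0094, -0.0007, 2.28, 0.29, 6.11, 0.6], [0, 0, 0, 0, 0, 0, 0.6], [0, 0, 0, 0, 0, 0, 0.6]]

```text
clock: 13.3
eef_pos: [0.5092, -0.2291, 0.1395]
tcp_rot: [3.132, 0.217, -0.001]
ft_force: [-0.7, -0.1, 0.2]
finger_gap: 0.598
grasp_force: 0.0
```

```bash
python3 - <<'E'
from p import *
from h import cv2
s=ctrl.read_state();q=np.array(s['joint_positions']);print(q.round(2))
c=ctrl.capture('wrist');K=c['intrinsics'];cv2.imwrite('pics/wr3.png',c['color'])
v,u=np.mgrid[:400,:640];x=(u-K[0,2])/K[0,0];y=(v-K[1,2])/K[1,1];th=np.hypot(x,y);k=np.tan(th)/np.maximum(th,1e-9)
d=c['range_z'];W=np.stack([x*k*d,y*k*d,d],-1)@R.from_rotvec(c['rotation']).as_matrix().T+c['eye']
for nm,lo,hi in[('fin+brick',(.46,-.29,.040),(.66,-.15,.056)),('brick',(.535,-.29,.040),(.66,-.15,.056)),('fin',(.46,-.26,.042),(.528,-.19,.056)),('sole',(.45,-.29,.003),(.54,-.15,.011)),('rail',(.62,.05,.0225),(.75,.28,.035)),('board',(.47,.03,.007),(.75,.32,.018))]:
    m=np.all((W>lo)&(W<hi),-1)&(d>0)&(th<1.4)
    _,l,st,_=cv2.connectedComponentsWithStats(m.astype(np.uint8))
    if len(st)<2: print(nm,'none');continue
    P=W[l==1+np.argmax(st[1:,4])];r=cv2.minAreaRect((P[:,:2]*1000).astype(np.float32))
    print(nm,len(P),np.round(r[0],1),np.round(r[1],1),round(r[2],1),P.min(0).round(4),P.max(0).round(4),'z %.4f'%np.median(P[:,2]))
E
```

```text
[ 0.64  0.63 -0.42  1.85  0.36  0.74 -1.41]
fin+brick 4973 [ 548.6 -223.1] [104.7  50. ] 7.2 [ 0.4962 -0.2478  0.0409] [ 0.6036 -0.1919  0.05  ] z 0.0463
brick 4391 [ 567.6 -220.7] [66.3 50. ] 7.2 [ 0.535  -0.2478  0.0409] [ 0.6036 -0.1919  0.0495] z 0.0462
fin 470 [ 512.6 -227.9] [32.1 12.2] 7.5 [ 0.4962 -0.2343  0.046 ] [ 0.528  -0.2198  0.05  ] z 0.0481
sole 1048 [ 514.3 -246.8] [48.6 25.7] 7.5 [ 0.4891 -0.2617  0.004 ] [ 0.5398 -0.2322  0.0082] z 0.0061
rail 1422 [676.3 183.9] [180.5  40.9] 76.8 [0.6406 0.0932 0.0225] [0.713  0.2682 0.0326] z 0.0273
board 8917 [614.1 190.4] [209.4 204. ] 78.7 [0.4951 0.0696 0.007 ] [0.7308 0.2757 0.0179] z 0.0118
```

View pics/wr3.png

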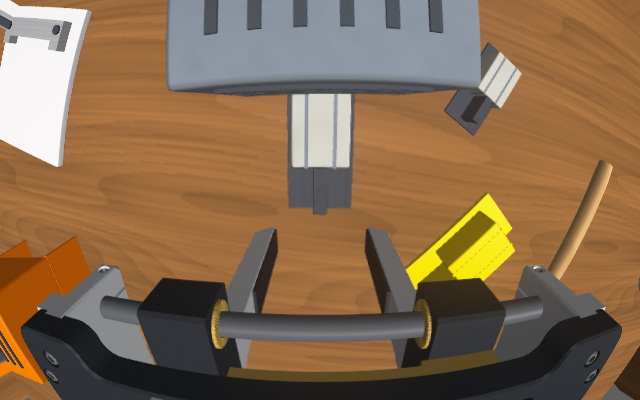

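The wrist view shows the carrier drawn partly out, with the fin at (320,190), centred between the fingers and clear of the extractor face. So I regrasp it straight down.

Request:
send_rows:
  steps:
    - [[0.0002, 0, 0.0137, 0, 0, 0.07, 0.6], [0.0002, 0, 0.0137, 0, 0, 0.07, 0.6], [0.0002, 0, 0.0137, 0, 0, 0.07, 0.6], [0.0002, 0, 0.0137, 0, 0, 0.07, 0.6], [0.0002, 0, 0.0137, 0, 0, 0.07, 0.6], [0.0002, 0, 0.0137, 0, 0, 0.07, 0.6], [0.0002, 0, 0.0137, 0, 0, 0.07, 0.6], [0.0002, 0, 0.0137, 0, 0, 0.07, 0.6], [0, 0, 0, 0, 0, 0, 0.6], [0, 0, 0, 0, 0, 0, 0], [0, 0, 0, 0, 0, 0, 0], [0, 0, 0, 0, 0, 0, 0], [0, 0, 0, 0, 0, 0, 0], [0, 0, 0, 0, 0, 0, 0], [0, 0, 0, 0, 0, 0, 0], [0, 0, 0, 0, 0, 0, 0], [0, 0, 0, 0, 0, 0, 0]]

```text
clock: 14.77
eef_pos: [0.5112, -0.2286, 0.0305]
tcp_rot: [3.134, 0.198, 0.001]
ft_force: [-0.5, 1.2, 3.0]
finger_gap: 0.126
grasp_force: 30.0
```

```bash
python3 - <<'E'
from p import *
s=ctrl.read_state();q=np.array(s['joint_positions']);A=now();print(q.round(2),A[:3,:].round(4),s['ft_force'].round(1))
u=np.array([np.cos(np.radians(8.3)),np.sin(np.radians(8.3)),0])
B=A.copy();B[:3,3]-=.062*u;go(A,q,B,9)
E
```

```text
[ 0.57  0.79 -0.31  1.91  0.46  0.51 -1.51] [[ 9.921e-01  1.258e-01  5.000e-04  5.112e-01]
 [ 1.258e-01 -9.921e-01 -1.300e-03 -2.286e-01]
 [ 4.000e-04  1.300e-03 -1.000e+00  3.050e-02]] [-0.5  1.2  3. ]
9 [-0.0069, 0.0001, -0.0, -0.0, -0.0, -0.0] p [ 0.45  -0.237  0.03 ] z [ 0. -0. -1.] [ 0.59  0.74 -0.25  2.11  0.51  0.34 -1.53] err 0.0000
```

Request:
send_rows:
  steps:
    - [[-0.0069, 0.0001, 0, 0, 0, 0, 0], [-0.0069, 0.0001, 0, 0, 0, 0, 0], [-0.0069, 0.0001, 0, 0, 0, 0, 0], [-0.0069, 0.0001, 0, 0, 0, 0, 0], [-0.0069, 0.0001, 0, 0, 0, 0, 0], [-0.0069, 0.0001, 0, 0, 0, 0, 0], [-0.0069, 0.0001, 0, 0, 0, 0, 0], [-0.0069, 0.0001, 0, 0, 0, 0, 0], [-0.0069, 0.0001, 0, 0, 0, 0, 0], [0, 0, 0, 0, 0, 0, 0], [0, 0, 0, 0, 0, 0, 0]]

```text
clock: 15.68
eef_pos: [0.448, -0.2381, 0.0304]
tcp_rot: [3.134, 0.196, -0.002]
ft_force: [0.1, -1.6, 7.7]
finger_gap: 0.127
grasp_force: 30.0
```

```bash
cat > w.py <<'E'
from p import *
from h import cv2
def wrist(regs,png=None):
    c=ctrl.capture('wrist');K=c['intrinsics']
    if png:cv2.imwrite(png,c['color'])
    v,u=np.mgrid[:400,:640];x=(u-K[0,2])/K[0,0];y=(v-K[1,2])/K[1,1];th=np.hypot(x,y);k=np.tan(th)/np.maximum(th,1e-9)
    d=c['range_z'];W=np.stack([x*k*d,y*k*d,d],-1)@R.from_rotvec(c['rotation']).as_matrix().T+c['eye']
    for nm,lo,hi in regs:
        m=np.all((W>lo)&(W<hi),-1)&(d>0)&(th<1.4)
        _,l,st,_=cv2.connectedComponentsWithStats(m.astype(np.uint8))
        if len(st)<2: print(nm,'none');continue
        P=W[l==1+np.argmax(st[1:,4])];r=cv2.minAreaRect((P[:,:2]*1000).astype(np.float32))
        n=np.linalg.lstsq(np.c_[P[:,:2],np.ones(len(P))],P[:,2],rcond=None)[0]
        print(nm,len(P),np.round(r[0],1),np.round(r[1],1),round(r[2],1),P.min(0).round(4),P.max(0).round(4),'z %.4f'%np.median(P[:,2]),'slope',n[:2].round(3))
    return c,W
E
python3 - <<'E'
from w import *
s=ctrl.read_state();print(s['joint_positions'].round(2),s['ft_force'].round(1))
wrist([('brick',(.47,-.29,.040),(.66,-.15,.056)),('tail',(.52,-.29,.003),(.63,-.15,.011)),('face',(.58,-.32,.075),(.64,-.12,.15))])
E
```

```text
[ 0.62  0.75 -0.28  2.05  0.5   0.41 -1.5 ] [ 0.1 -1.6  7.7]
brick 14062 [ 507.3 -230.5] [76.2 50.5] 7.2 [ 0.47   -0.2588  0.0409] [ 0.5471 -0.2012  0.0495] z 0.0462 slope [-0.002 -0.002]
tail 2750 [ 555.1 -224.1] [21.3 64.7] 9.3 [ 0.5394 -0.2571  0.0038] [ 0.568  -0.1921  0.0089] z 0.0061 slope [-0.006 -0.002]
face none
```

Request:
send_rows:
  steps:
    - [[0, 0, -0.005, 0, 0, 0, 0], [0, 0, -0.008, 0, 0, 0, 0], [0, 0, -0.01, 0, 0, 0, 0], [0, 0, -0.012, 0, 0, 0, 0], [0, 0, -0.012, 0, 0, 0, 0], [0, 0, -0.012, 0, 0, 0, 0], [0, 0, -0.012, 0, 0, 0, 0], [0, 0, -0.009, 0, 0, 0, 0], [0, 0, 0, 0, 0, 0, 0]]

```text
clock: 16.48
eef_pos: [0.4498, -0.238, 0.1119]
tcp_rot: [3.133, 0.196, 0.003]
ft_force: [1.5, -0.4, -3.8]
finger_gap: 0.127
grasp_force: 30.0
```

```bash
python3 - <<'E'
from w import *
s=ctrl.read_state();print(s['joint_positions'].round(2),s['ft_force'].round(1),s['wrist_torque'].round(2))
wrist([('brick',(.48,-.29,.060),(.66,-.15,.16)),('rail',(.60,.05,.0225),(.75,.25,.035)),('board',(.45,.03,.007),(.75,.32,.018))],'pics/wr4.png')
E
```

```text
[ 0.7   0.61 -0.39  2.    0.41  0.6  -1.42] [ 1.5 -0.4 -3.8] [0.04 0.1  0.  ]
brick 16226 [ 521.7 -228.5] [90.3 65. ] 6.7 [ 0.48   -0.2659  0.0848] [ 0.5699 -0.1916  0.1306] z 0.1274 slope [-0.422 -0.032]
rail 56 [644. 108.] [20.   5.4] 79.9 [0.6402 0.0981 0.023 ] [0.6484 0.1176 0.0296] z 0.0267 slope [-0.115  0.121]
board 5808 [584.1 166.4] [151.  154.2] 78.5 [0.4947 0.0779 0.007 ] [0.6707 0.2309 0.0179] z 0.0117 slope [-0.002 -0.   ]
```

View pics/wr4.png

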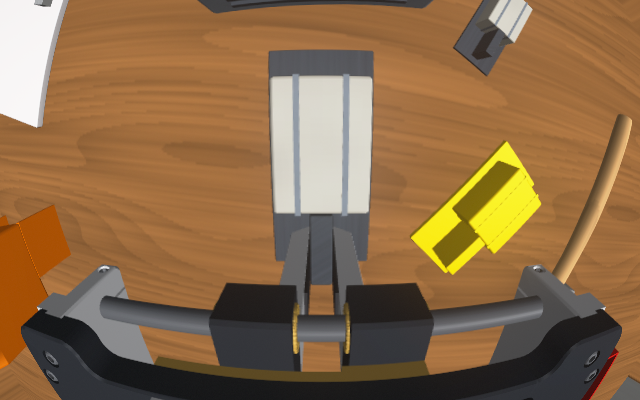

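The carrier hangs level (brick top z 0.1274, expected 0.1275), at (320,145) in the view. Now I carry it over to the board.

```bash
python3 - <<'E'
from p import *
s=ctrl.read_state();q=np.array(s['joint_positions']);A=now()
a,q=go(A,q,pose([.447,-.06,.125],2,0,0),8)
a,q=go(a,q,pose([.517,.197,.125],-11.6,0,0),10)
E
```

```text
8 [0.0016, -0.0222, -0.0012, 0.02, -0.01, 0.65] p [ 0.447 -0.06   0.12 ] z [-0.  0. -1.] [ 0.27  0.53 -0.31  2.19  0.35  0.47 -1.84] err 0.0000
10 [0.0051, -0.0262, 0.0, -0.0, 0.0, 1.36] p [0.517 0.197 0.12 ] z [-0.  0. -1.] [-0.29  0.63 -0.2   1.91  0.2   0.62 -2.39] err 0.0000
```

Request:
send_rows:
  steps:
    - [[0.0008, -0.012, -0.0012, 0.02, 0, 0.35, 0], [0.0016, -0.022, -0.0012, 0.02, 0, 0.65, 0], [0.0016, -0.022, -0.0012, 0.02, 0, 0.65, 0], [0.0016, -0.022, -0.0012, 0.02, 0, 0.65, 0], [0.0016, -0.022, -0.0012, 0.02, 0, 0.65, 0], [0.0016, -0.022, -0.0012, 0.02, 0, 0.65, 0], [0.0016, -0.022, -0.0012, 0.02, 0, 0.65, 0], [0.0016, -0.022, 0, 0.02, 0, 0.65, 0], [0.0045, -0.024, 0, 0, 0, 1.2, 0], [0.0045, -0.024, 0, 0, 0, 1.2, 0], [0.0045, -0.024, 0, 0, 0, 1.2, 0], [0.0045, -0.024, 0, 0, 0, 1.2, 0], [0.0045, -0.024, 0, 0, 0, 1.2, 0], [0.0045, -0.024, 0, 0, 0, 1.2, 0], [0.0045, -0.024, 0, 0, 0, 1.2, 0], [0.0045, -0.024, 0, 0, 0, 1.2, 0], [0.0045, -0.024, 0, 0, 0, 1.2, 0], [0.0045, -0.024, 0, 0, 0, 1.2, 0], [0.0035, -0.018, 0, 0, 0, 1.0, 0], [0, 0, 0, 0, 0, 0, 0]]

```text
clock: 18.2
eef_pos: [0.5118, 0.1883, 0.1183]
tcp_rot: [-3.123, 0.285, -0.001]
ft_force: [0.8, 0.9, -2.9]
finger_gap: 0.125
grasp_force: 30.0
```

```bash
python3 - <<'E'
from w import *
s=ctrl.read_state();print(s['joint_positions'].round(2),s['ft_force'].round(1))
A=now();print(A[:3].round(3))
c,W=wrist([('carrier',(.49,.08,.124),(.70,.28,.16)),('rail',(.60,.05,.0225),(.75,.25,.035)),('board',(.45,.03,.007),(.75,.32,.018))],'pics/wr5.png')
for t in('rail','tail'): print(t,ctrl.find_in(t,c)[:2])
go(A,s['joint_positions'],pose([.517,.197,.125],-11.6,0,0),4)
E
```

```text
[-0.24  0.63 -0.25  1.91  0.24  0.63 -2.38] [ 0.8  0.9 -2.9]
[[ 0.983 -0.181  0.001  0.512]
 [-0.181 -0.983  0.005  0.188]
 [ 0.    -0.005 -1.     0.118]]
carrier 17013 [552.5 180.5] [ 50.6 112.7] 79.8 [0.4969 0.1464 0.124 ] [0.6112 0.2074 0.16  ] z 0.1341 slope [-0.066  0.017]
rail 4571 [669.9 166.3] [140.8  34.9] 79.1 [0.6396 0.0939 0.0225] [0.7002 0.2382 0.0329] z 0.0277 slope [ 0.043 -0.009]
board 19170 [603.  179.8] [180.8 187.8] 78.6 [0.4946 0.074  0.0087] [0.7115 0.285  0.018 ] z 0.0121 slope [ 0.001 -0.001]
rail [{'location': [0.6696, 0.1623, 0.0283], 'p': 0.66}, {'location': [0.5747, 0.1732, 0.1329], 'p': 0.31}]
tail [{'location': [0.5758, 0.1747, 0.1325], 'p': 0.67}]
4 [0.0009, -0.0024, -0.0004, -0.08, -0.0, 0.29] p [0.517 0.197 0.12 ] z [ 0. -0. -1.] [-0.27  0.63 -0.23  1.91  0.23  0.63 -2.42] err 0.0000
```

View pics/wr5.png

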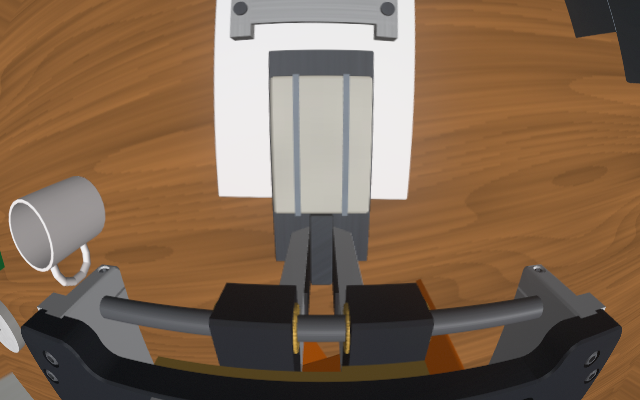

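The carrier points at the rail (315,25), midway between the end blocks at x 240 and 388. I correct about 10 mm and 1 degree, then lower it short of the lip.

Request:
send_rows:
  steps:
    - [[0.0009, -0.0022, 0, -0.07, 0, 0.23, 0], [0.0009, -0.0022, 0, -0.07, 0, 0.23, 0], [0.0009, -0.0022, 0, -0.07, 0, 0.23, 0], [0.0009, -0.0022, 0, -0.07, 0, 0.23, 0], [0, 0, 0.0093, 0, 0, 0, 0], [0, 0, 0.0093, 0, 0, 0, 0], [0, 0, 0.0093, 0, 0, 0, 0], [0, 0, 0.0093, 0, 0, 0, 0], [0, 0, 0.0093, 0, 0, 0, 0], [0, 0, 0.0093, 0, 0, 0, 0], [0, 0, 0.0093, 0, 0, 0, 0], [0, 0, 0.0065, 0, 0, 0, 0], [0, 0, 0, 0, 0, 0, 0], [0, 0, 0, 0, 0, 0, 0]]

```text
clock: 19.52
eef_pos: [0.5161, 0.1904, 0.0468]
tcp_rot: [3.122, -0.318, -0.002]
ft_force: [0.4, 0.5, -3.5]
finger_gap: 0.125
grasp_force: 30.0
```

```bash
python3 - <<'E'
from w import *
s=ctrl.read_state();print(s['joint_positions'].round(2),s['ft_force'].round(1),s['wrist_torque'].round(2))
A=now();print(A[:3].round(4),np.degrees(np.arctan2(A[1,0],A[0,0])))
c,W=wrist([('brick',(.49,.08,.05),(.70,.28,.066)),('tail',(.61,.12,.016),(.66,.24,.0215)),('rail',(.60,.05,.0235),(.75,.25,.033)),('board',(.45,.03,.007),(.75,.32,.0145))])
E
```

```text
[-0.28  0.75 -0.19  1.93  0.28  0.5  -2.44] [ 0.4  0.5 -3.5] [0.08 0.17 0.04]
[[ 9.795e-01 -2.015e-01 -1.500e-03  5.161e-01]
 [-2.015e-01 -9.795e-01 -3.800e-03  1.904e-01]
 [-7.000e-04  4.000e-03 -1.000e+00  4.680e-02]] -11.624051524959226
brick 15834 [556.8 181.8] [ 50.6 112.7] 78.7 [0.5016 0.1473 0.0501] [0.6156 0.2089 0.066 ] z 0.0624 slope [-0.007 -0.003]
tail 10 [625.8 179.3] [2.8 2.2] 49.6 [0.6241 0.1784 0.0204] [0.6266 0.1811 0.0215] z 0.0211 slope [ 0.147 -0.288]
rail 817 [669.9 212.8] [49.9 16.7] 78.3 [0.6635 0.1877 0.0235] [0.6828 0.2382 0.0296] z 0.0273 slope [0.045 0.04 ]
board 39526 [594.2 181.7] [180.8 169.2] 78.3 [0.4943 0.0783 0.0089] [0.6953 0.2858 0.0145] z 0.0121 slope [ 0.001 -0.001]
```

Request:
send_rows:
  steps:
    - [[0, -0.0015, 0, 0, 0, 0, 0], [0, -0.0015, 0, 0, 0, 0, 0], [0, -0.0015, 0, 0, 0, 0, 0], [0, -0.0015, 0, 0, 0, 0, 0], [0, 0, 0.001, 0, 0, 0, 0], [0, 0, 0.001, 0, 0, 0, 0], [0, 0, 0.001, 0, 0, 0, 0], [0, 0, 0.001, 0, 0, 0, 0], [0, 0, 0.0005, 0, 0, 0, 0], [0, 0, 0, 0, 0, 0, 0], [0, 0, 0, 0, 0, 0, 0]]

```text
clock: 20.48
eef_pos: [0.5175, 0.1962, 0.0427]
tcp_rot: [3.122, -0.318, -0.001]
ft_force: [-0.3, 0.2, -2.9]
finger_gap: 0.125
grasp_force: 30.0
```

Request:
send_rows:
  steps:
    - [[0, 0, 0.0006, 0, 0, 0, 0], [0, 0, 0.0006, 0, 0, 0, 0], [0, 0, 0, 0, 0, 0, 0], [0.003, 0, 0, 0, 0, 0, 0], [0.004, 0, 0, 0, 0, 0, 0], [0.004, 0, 0, 0, 0, 0, 0], [0.004, 0, 0, 0, 0, 0, 0], [0.004, 0, 0, 0, 0, 0, 0], [0.004, 0, 0, 0, 0, 0, 0], [0, 0, 0, 0, 0, 0, 0]]

```text
clock: 21.32
eef_pos: [0.5394, 0.1929, 0.0424]
tcp_rot: [3.123, -0.316, -0.002]
ft_force: [-5.3, 0.2, 7.0]
finger_gap: 0.122
grasp_force: 30.0
```

```bash
python3 - <<'E'
from w import *
s=ctrl.read_state();print(s['joint_positions'].round(2),s['ft_force'].round(1),s['wrist_torque'].round(2))
A=now();print(A[:3].round(4),np.degrees(np.arctan2(A[1,0],A[0,0])))
c,W=wrist([('brick',(.49,.08,.05),(.70,.28,.066)),('sole',(.61,.12,.0155),(.69,.24,.0215)),('rail',(.60,.05,.0235),(.75,.25,.033)),('board',(.45,.03,.007),(.75,.32,.0145))],'pics/wr6.png')
E
```

```text
[-0.27  0.77 -0.2   1.87  0.27  0.53 -2.42] [-5.3  0.2  7. ] [0.42 0.87 0.1 ]
[[ 0.9797 -0.2004 -0.0015  0.5394]
 [-0.2004 -0.9797 -0.0023  0.1929]
 [-0.001   0.0026 -1.      0.0424]] -11.56199068207597
brick 15896 [580.1 184.3] [ 50.5 112.4] 79.1 [0.5245 0.1501 0.0501] [0.639  0.2114 0.066 ] z 0.0582 slope [-0.012  0.002]
sole 2762 [643.6 171.7] [64.8 22.5] 78.0 [0.626  0.1389 0.0158] [0.66   0.2047 0.0208] z 0.0181 slope [-0.008  0.   ]
rail 8906 [670.6 166.3] [141.   36.4] 78.3 [0.6396 0.0945 0.0235] [0.7026 0.2383 0.0327] z 0.0277 slope [ 0.033 -0.008]
board 37757 [603.9 179.4] [180.2 188.8] 78.7 [0.495  0.0737 0.0093] [0.7139 0.2854 0.0144] z 0.0121 slope [ 0.001 -0.001]
```

View pics/wr6.png

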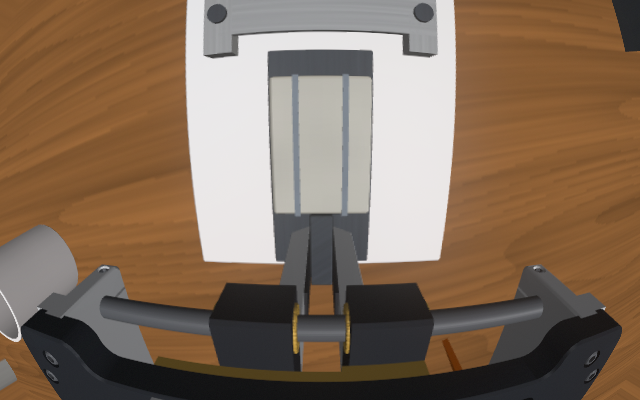

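The carrier lies on the board with its tail (320,60) between the blocks and just short of the lip (320,38). I slide it on, then creep.

Request:
send_rows:
  steps:
    - [[0.003, 0, 0, 0, 0, 0, 0], [0.004, 0, 0, 0, 0, 0, 0], [0.004, 0, 0, 0, 0, 0, 0], [0.004, 0, 0, 0, 0, 0, 0], [0.003, 0, 0, 0, 0, 0, 0], [0, 0, 0, 0, 0, 0, 0]]

```text
clock: 21.87
eef_pos: [0.557, 0.1894, 0.0425]
tcp_rot: [3.123, -0.316, -0.002]
ft_force: [-4.8, 1.2, 6.8]
finger_gap: 0.126
grasp_force: 30.0
```

Request:
send_rows:
  steps:
    - [[0.001, 0, 0, 0, 0, 0, 0], [0.001, 0, 0, 0, 0, 0, 0], [0.001, 0, 0, 0, 0, 0, 0], [0, 0, 0, 0, 0, 0, 0]]

```text
clock: 22.2
eef_pos: [0.559, 0.189, 0.0425]
tcp_rot: [3.123, -0.315, -0.004]
ft_force: [-6.1, 1.6, 7.7]
finger_gap: 0.131
grasp_force: 30.0
```

Request:
send_rows:
  steps:
    - [[0.001, 0, 0, 0, 0, 0, 0], [0.001, 0, 0, 0, 0, 0, 0], [0, 0, 0, 0, 0, 0, 0]]

```text
clock: 22.45
eef_pos: [0.561, 0.1886, 0.0425]
tcp_rot: [3.123, -0.315, -0.004]
ft_force: [-6.8, 1.5, 7.8]
finger_gap: 0.129
grasp_force: 30.0
```

Request:
send_rows:
  steps:
    - [[0.001, 0, 0, 0, 0, 0, 0], [0.001, 0, 0, 0, 0, 0, 0], [0, 0, 0, 0, 0, 0, 0]]

```text
clock: 22.7
eef_pos: [0.5629, 0.1882, 0.0424]
tcp_rot: [3.123, -0.315, -0.004]
ft_force: [-7.0, 1.0, 8.6]
finger_gap: 0.127
grasp_force: 30.0
```

Request:
send_rows:
  steps:
    - [[0.001, 0, 0, 0, 0, 0, 0], [0.001, 0, 0, 0, 0, 0, 0], [0, 0, 0, 0, 0, 0, 0]]

```text
clock: 22.95
eef_pos: [0.5631, 0.1882, 0.0425]
tcp_rot: [3.123, -0.315, -0.009]
ft_force: [-9.9, 1.3, 10.7]
finger_gap: 0.131
grasp_force: 30.0
```

Request:
send_rows:
  steps:
    - [[0.001, 0, 0, 0, 0, 0, 0], [0.001, 0, 0, 0, 0, 0, 0], [0, 0, 0, 0, 0, 0, 0]]

```text
clock: 23.2
eef_pos: [0.5632, 0.1881, 0.0424]
tcp_rot: [3.122, -0.314, -0.013]
ft_force: [-13.3, 2.1, 13.4]
finger_gap: 0.126
grasp_force: 30.0
```

```bash
python3 - <<'E'
from w import *
A=now();print(A[:3,3].round(4))
c,W=wrist([('brick',(.49,.08,.05),(.72,.28,.066)),('rail',(.60,.05,.0235),(.75,.25,.033)),('fin',(.5,.1,.0595),(.58,.28,.066))],'pics/wr7.png')
E
```

```text
[0.5632 0.1881 0.0424]
brick 16046 [603.9 179.6] [ 50.5 112. ] 79.1 [0.5481 0.1453 0.05  ] [0.6628 0.2066 0.066 ] z 0.0582 slope [-0.012  0.002]
rail 11304 [671.9 166.2] [141.6  37.8] 78.8 [0.6404 0.0945 0.0236] [0.7036 0.2387 0.0328] z 0.0277 slope [ 0.009 -0.002]
fin 1158 [565.6 184.5] [31.1 30.9] 18.6 [0.5487 0.1689 0.0595] [0.58   0.2039 0.066 ] z 0.0603 slope [ 0.041 -0.003]
```

Request:
send_rows:
  steps:
    - [[0.001, 0, 0, 0, 0, 0, 0], [0.001, 0, 0, 0, 0, 0, 0], [0.001, 0, 0, 0, 0, 0, 0], [0, 0, 0, 0, 0, 0, 0], [0, 0, 0, 0, 0, 0, 0], [0, 0, 0, 0, 0, 0, 0]]

```text
clock: 23.75
eef_pos: [0.5635, 0.1881, 0.0423]
tcp_rot: [3.121, -0.313, -0.02]
ft_force: [-16.9, 2.8, 17.9]
finger_gap: 0.123
grasp_force: 30.0
```

Request:
send_rows:
  steps:
    - [[-0.001, 0, 0, 0, 0, 0, 0], [-0.001, 0, 0, 0, 0, 0, 0], [-0.001, 0, 0, 0, 0, 0, 0], [0, 0, 0, 0, 0, 0, 0], [0, 0, 0, 0, 0, 0, 0.15], [0, 0, 0, 0, 0, 0, 0.2], [0, 0, 0, 0, 0, 0, 0.3], [0, 0, 0, 0, 0, 0, 0.5], [0, 0, 0, 0, 0, 0, 0.5], [0, 0, 0, 0, 0, 0, 0.5], [0, 0, 0, 0, 0, 0, 0.5]]

```text
clock: 24.67
eef_pos: [0.5687, 0.1857, 0.0415]
tcp_rot: [3.122, -0.318, -0.0]
ft_force: [-0.7, 0.1, 1.0]
finger_gap: 0.491
grasp_force: 0.0
```

Request:
send_rows:
  steps:
    - [[0, 0, -0.008, 0, 0, 0, 0.5], [0, 0, -0.015, 0, 0, 0, 0.5], [0, 0, -0.02, 0, 0, 0, 0.5], [0, 0, -0.02, 0, 0, 0, 0.5], [0, 0, -0.02, 0, 0, 0, 0.5], [0, 0, -0.02, 0, 0, 0, 0.5], [0, 0, 0, 0, 0, 0, 0.5]]

```text
clock: 25.25
eef_pos: [0.5712, 0.1873, 0.149]
tcp_rot: [3.125, -0.318, 0.01]
ft_force: [0.4, -0.8, -0.2]
finger_gap: 0.499
grasp_force: 0.0
```

```bash
python3 - <<'E'
from w import *
s=ctrl.read_state();print(s['ft_force'].round(1))
c,W=wrist([('brick',(.49,.08,.05),(.72,.28,.066)),('bricktop',(.578,.08,.052),(.72,.28,.066)),('sole',(.50,.12,.0155),(.59,.24,.0215)),('tail',(.64,.13,.0155),(.69,.22,.0215)),('rail',(.60,.05,.0235),(.75,.25,.033)),('board',(.45,.03,.007),(.75,.32,.0145))],'pics/wr8.png')
E
```

```text
[ 0.4 -0.8 -0.2]
brick 5558 [604.3 179.9] [ 50.6 112.1] 79.3 [0.5483 0.1453 0.0516] [0.6625 0.2065 0.0618] z 0.0582 slope [-0.015  0.002]
bricktop 5111 [618.2 177.2] [50.6 83.9] 79.3 [0.5781 0.1453 0.0527] [0.6625 0.2065 0.0618] z 0.0581 slope [-0.006  0.   ]
sole 966 [564.9 167.9] [24.8 54.2] 79.5 [0.5362 0.1513 0.016 ] [0.5896 0.1849 0.0203] z 0.0181 slope [0.002 0.003]
tail 507 [649.9 170.6] [64.6 30.9] 79.7 [0.6401 0.1372 0.0157] [0.6708 0.205  0.0205] z 0.0181 slope [ 0.01  -0.002]
rail 4673 [671.9 165.9] [140.7  37.6] 78.8 [0.6401 0.0944 0.0237] [0.7026 0.2377 0.0327] z 0.0277 slope [ 0.008 -0.002]
board 19885 [609.7 178.4] [180.9 201.1] 78.7 [0.495  0.0712 0.0084] [0.7248 0.2852 0.0145] z 0.0121 slope [ 0.001 -0.001]
```

View pics/wr8.png

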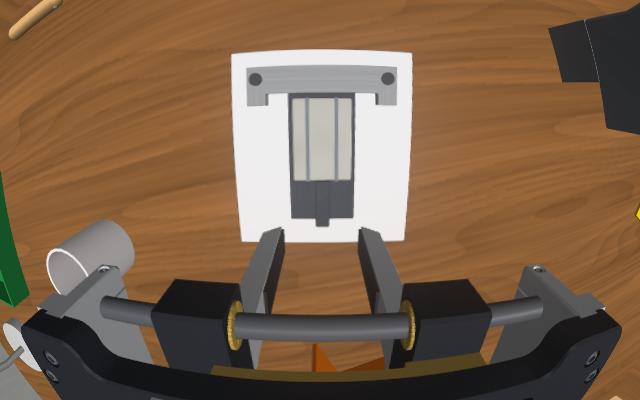

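The carrier is released and seated, with its tail under the lip at (320,93) between the blocks. It is about 0.5° off square, so a light centred nudge on the fin's end with closed fingers will let the tail square itself on the stop.

```bash
python3 - <<'E'
from p import *
s=ctrl.read_state();q=np.array(s['joint_positions']);A=now()
u=np.array([np.cos(np.radians(-11.3)),np.sin(np.radians(-11.3)),0]);f=np.array([.5493,.1904,0])
g=f-.030*u
a,q=go(A,q,pose(g+[0,0,.149],-11.3,0,0),5)
a,q=go(a,q,pose(g+[0,0,.0455],-11.3,0,0),8)
a,q=go(a,q,pose(g+.017*u+[0,0,.0455],-11.3,0,0),4)
E
```

```text
5 [-0.0102, 0.0002, 0.0006, 0.01, -0.05, -0.07] p [0.52  0.196 0.144] z [-0. -0. -1.] [-0.26  0.6  -0.25  1.88  0.22  0.69 -2.4 ] err 0.0000
8 [-0.0, -0.0, 0.0129, 0.0, 0.0, 0.0] p [0.52  0.196 0.041] z [-0. -0. -1.] [-0.3   0.75 -0.18  1.96  0.28  0.45 -2.45] err 0.0000
4 [0.0042, -0.0001, 0.0001, 0.0, 0.0, 0.0] p [0.537 0.193 0.04 ] z [-0. -0. -1.] [-0.28  0.77 -0.18  1.92  0.28  0.48 -2.44] err 0.0000
```

Request:
send_rows:
  steps:
    - [[-0.0102, 0.0002, 0.0006, 0, -0.05, -0.07, 0], [-0.0102, 0.0002, 0.0006, 0, -0.05, -0.07, 0], [-0.0102, 0.0002, 0.0006, 0, -0.05, -0.07, 0], [-0.0102, 0.0002, 0.0006, 0, -0.05, -0.07, 0], [-0.0102, 0.0002, 0.0006, 0, -0.05, -0.07, 0], [0, 0, 0, 0, 0, 0, 0], [0, 0, 0, 0, 0, 0, 0], [0, 0, 0.0129, 0, 0, 0, 0], [0, 0, 0.0129, 0, 0, 0, 0], [0, 0, 0.0129, 0, 0, 0, 0], [0, 0, 0.0129, 0, 0, 0, 0], [0, 0, 0.0129, 0, 0, 0, 0], [0, 0, 0.0129, 0, 0, 0, 0], [0, 0, 0.0129, 0, 0, 0, 0], [0, 0, 0.0129, 0, 0, 0, 0], [0, 0, 0, 0, 0, 0, 0], [0.004, 0, 0, 0, 0, 0, 0], [0.004, 0, 0, 0, 0, 0, 0], [0.004, 0, 0, 0, 0, 0, 0], [0, 0, 0, 0, 0, 0, 0]]

```text
clock: 26.97
eef_pos: [0.5318, 0.1925, 0.0392]
tcp_rot: [3.124, -0.311, -0.003]
ft_force: [-0.1, 0.2, -0.2]
finger_gap: 0.002
grasp_force: 0.0
```

Request:
send_rows:
  steps:
    - [[0.0015, 0, 0, 0, 0, 0, 0], [0.0015, 0, 0, 0, 0, 0, 0], [0.0015, 0, 0, 0, 0, 0, 0], [0.0015, 0, 0, 0, 0, 0, 0], [0, 0, 0, 0, 0, 0, 0]]

```text
clock: 27.38
eef_pos: [0.5359, 0.1915, 0.0384]
tcp_rot: [3.123, -0.309, -0.007]
ft_force: [-0.1, -0.0, 0.2]
finger_gap: 0.004
grasp_force: 0.0
```

Request:
send_rows:
  steps:
    - [[0.001, -0.0008, -0.001, 0, 0, 0, 0], [0.001, -0.0008, 0, 0, 0, 0, 0], [0.001, 0, 0, 0, 0, 0, 0], [0.001, 0, 0, 0, 0, 0, 0], [0, 0, 0, 0, 0, 0, 0]]

```text
clock: 27.8
eef_pos: [0.54, 0.1923, 0.0393]
tcp_rot: [3.123, -0.309, -0.007]
ft_force: [-1.0, -0.7, -0.1]
finger_gap: 0.002
grasp_force: 0.0
```

Request:
send_rows:
  steps:
    - [[0.001, 0, 0, 0, 0, 0, 0], [0.001, 0, 0, 0, 0, 0, 0], [0.001, 0, 0, 0, 0, 0, 0], [0, 0, 0, 0, 0, 0, 0]]

```text
clock: 28.13
eef_pos: [0.5404, 0.1922, 0.0392]
tcp_rot: [3.122, -0.307, -0.014]
ft_force: [-5.5, 0.7, 5.1]
finger_gap: 0.008
grasp_force: 2.8
```

Request:
send_rows:
  steps:
    - [[0.001, 0, 0, 0, 0, 0, 0], [0.001, 0, 0, 0, 0, 0, 0], [0.001, 0, 0, 0, 0, 0, 0], [0.001, 0, 0, 0, 0, 0, 0], [0.001, 0, 0, 0, 0, 0, 0], [0.001, 0, 0, 0, 0, 0, 0], [0, 0, 0, 0, 0, 0, 0], [0, 0, 0, 0, 0, 0, 0]]

```text
clock: 28.8
eef_pos: [0.5404, 0.1921, 0.0391]
tcp_rot: [3.121, -0.304, -0.028]
ft_force: [-16.1, 3.4, 13.7]
finger_gap: 0.004
grasp_force: 8.6
```

Firm against the stop: 16 N and no movement. I back off and retreat.

Request:
send_rows:
  steps:
    - [[-0.003, 0, 0, 0, 0, 0, 0], [-0.004, 0, 0, 0, 0, 0, 0], [-0.006, 0, 0, 0, 0, 0, 0], [-0.01, 0, 0, 0, 0, 0, 0], [-0.01, 0, 0, 0, 0, 0, 0], [0, 0, -0.02, 0, 0, 0, 0], [0, 0, -0.02, 0, 0, 0, 0], [0, 0, -0.02, 0, 0, 0, 0], [0, 0, -0.02, 0, 0, 0, 0], [0, 0, -0.02, 0, 0, 0, 0], [0, 0, -0.01, 0, 0, 0, 0], [0, 0, 0, 0, 0, 0, 0], [0, 0, 0, 0, 0, 0, 0]]

```text
clock: 29.88
eef_pos: [0.5166, 0.1973, 0.1493]
tcp_rot: [3.123, -0.308, -0.007]
ft_force: [-0.3, 1.3, -0.1]
finger_gap: 0.004
grasp_force: 0.0
```

```bash
python3 - <<'E'
from w import *
s=ctrl.read_state();print(s['eef_pos'].round(3),s['ft_force'].round(1),s['dq'].round(3))
c,W=wrist([('brick',(.49,.08,.05),(.72,.28,.066)),('sole',(.50,.12,.0155),(.59,.24,.0215)),('tail',(.64,.13,.0155),(.69,.22,.0215)),('rail',(.60,.05,.0235),(.75,.25,.033)),('board',(.45,.03,.007),(.75,.32,.0145))])
t=ctrl.capture('top')
for n in('jar','mug','hammer'):print(n,[(round(r['p'],2),np.round(r['location'],3)) for r in ctrl.find_in(n,t)[:2]])
E
```

```text
[0.517 0.197 0.149] [-0.3  1.3 -0.1] [-0.001  0.027  0.005  0.013  0.     0.001  0.   ]
brick 5738 [603.5 179.7] [ 50.2 111.8] 78.7 [0.5479 0.1454 0.0547] [0.6623 0.206  0.0622] z 0.0583 slope [-0.016  0.002]
sole 1331 [564.5 167.9] [25.9 56.8] 78.8 [0.5347 0.1498 0.0157] [0.5899 0.1859 0.0205] z 0.0181 slope [0.    0.001]
tail 113 [655.5 200.5] [ 3.9 31.8] 79.8 [0.64   0.1964 0.0161] [0.6711 0.2042 0.0203] z 0.0181 slope [-0.03  -0.131]
rail 4357 [671.8 165.9] [140.8  38. ] 78.7 [0.6405 0.0943 0.0238] [0.7026 0.2377 0.0325] z 0.0278 slope [ 0.012 -0.003]
board 20782 [609.  178.5] [180.6 199.2] 78.8 [0.4948 0.0719 0.0089] [0.7238 0.2849 0.0145] z 0.0121 slope [ 0.001 -0.001]
jar [(0.5, array([0.771, 0.007, 0.074]))]
mug [(0.55, array([0.546, 0.484, 0.045])), (0.25, array([0.675, 0.161, 0.028]))]
hammer [(0.94, array([ 0.444, -0.568,  0.028]))]
```

The carrier is now square (78.7° against the rail's 78.7°), flat (sole z 0.0181) and home, and the bystanders haven't moved. I'm handing in the job.

```bash
python3 -c "
from cell import ctrl
print(ctrl.close_job())"
```

```text
the job is handed in; nothing more can be done
None
```

The carrier was drawn out along the bench, lifted onto the board and pressed home under the rail lip, where it measured square and flat; it was let go, the jar, mug and hammer are where they were, and the job was handed in at about 30 s of the 59 s limit.

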